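# Load the wide label roll from the back of the peg

### The arm

A 7-joint arm with a two-finger parallel gripper is mounted at the origin on the work surface; the furniture and walls round the work are solid. World frame = base frame: x ahead of the robot, y to its left, z up, the work surface at z = 0. Lengths are in m, angles in rad, forces in N, time in s.
With the tool pointing down it reaches from about 0.4 to 0.85 m from the base axis. Payload 10.4 kg.
Tool frame: the origin (TCP) lies at the very end of the fingers, on their centre line; the grasp point (between the pads) lies 19 mm behind it (env.grasp_offset is the distance from the TCP to the grasp point, in m); z points along the fingers, y is the direction in which the jaws open and shut (so a half turn about z gives the same grasp; the last joint's range is limited). The gripper opens to 85 mm and grips with 20 to 120 N. Pads are 22 mm wide; open, the fingers measure 114 mm over their backs; the gripper's body (76 mm by 85 mm) begins 54 mm behind the grasp point. The pads swing forward as they close: fully open they stand 13 mm farther back than shut.
Start: joints at [1.208, 0.332, -0.065, 1.46, 0.022, 1.35, -0.088], TCP at [0.208, -0.589, 0.231] pointing down, gripper open.
Joint ranges: [-2.6, 2.6], [-0.5, 2.12], [-1.47, 1.34], [0.16, 2.42], [-1.27, 4.41], [0.06, 2.06], [-2.6, 2.6]. Speed limits (rad/s): [2.22, 2.22, 2.79, 2.79, 3.14, 3.14, 3.14].

### API

Orientations are given as [roll, pitch, yaw] about the fixed x, y, z axes, in that order (R = Rz(yaw) Ry(pitch) Rx(roll)).
In Python, from plant import env gives the robot as it stands. The module is installed in compiled form; this text tells all that it offers.
- The arm moves only by the tool apply_moves, never from a script. Its argument "deltas" is a list of rows, each an object with "dp": the shift along the tool's x, y, z in cm, a list of three; "delta_rot": the turn, a rotation vector about the tool's x, y, z in rad, a list of three; "gripper": the gripper's target within -1 to 1 (fully open at 1, half-way at 0, shut at -1). A call has 1 to 8 rows; each row shifts and turns the commanded pose from where the row before left it, along the tool's axes as they then stand; what a row does not reach is not made up. A row lasts 1/12 s, in which the tool goes at most 41.7 mm and 7.16 degrees, less where a joint would pass 70% of its speed; a pose out of reach is approached as far as the arm can. A call is refused whole if a number of a shift passes 4.17 or a number of a turn 0.125, either way. A call with a gripper value outside its range is refused whole. The fingers move at their own pace and stop on an object; "force" is the grip in N (left out, the last holds). Time passes only in rows, so rows that do not move let the fingers close. It gives the time, the measured TCP pose, the force and the opening at its end, in the units of the state.
- env.read_state(): the state, without advancing time (a new reading comes with each control period).
- env.read_camera(name): name is "scene" or "top" or "wrist"; returns the picture (420x560x3 uint8, blue, green, red); there is no depth.
- env.get_calibration(name): a dict with "K" (3x3 intrinsics, pixels), "dist" ([k1, k2, p1, p2, k3] as OpenCV has them; the pictures are not rectified), "eye" and "rotation" of the camera in the world; the wrist camera has in their place "hand_eye" (4x4, takes a point from camera to tool coordinates, whose origin is the TCP and whose axes are the flange's). Camera axes: x right, y down, z forward; pixel columns grow to the right and rows downward; lengths in m; the calibration is good to about 2 mm. A picture is of the moment at which its call begins: read the wrist's pose just before it. get_calibration takes no time and is no camera call.
- env.hand_in(): hands the job in, once; it reports no verdict.
The state is a dict: "time_s": time; "q": joint angles; "joint_vel": joint speeds; "joint_efforts": joint torques, N m; "eef_pos": TCP position; "tcp_rot": TCP orientation; "ft_force": force on the tool from outside, world axes, zero at the start; "wrist_torque": the same for the moment, N m; "opening": finger opening in m.
Only numpy, scipy, OpenCV 4.12 (cv2) and the standard library are available. Lean on these libraries where they do the work, as an engineer would, in place of code of your own. Each camera call takes 0.05 s, during which the arm holds its last target.

### The job

Load the wide label roll into the label dispenser. It hangs innermost on the peg, so first take the two narrower rolls off and stand both in the cradle, and when the wide roll sits down in the dispenser's bay, hang the two narrower ones back on the peg, each at the place where it hung before. Do not let a roll drop or tip over, and leave the small open tin in front and the sample jar at the left where they stand.

Things in the scene. Friction and masses are not known exactly. Their poses are not given: they have to be found in the camera images.
- roll_wide_mid (a point): Wide roll of white labels on a brown card core: outer diameter 104 mm, bore diameter 40 mm, width 46 mm, 0.26 kg. The point is the centre of the roll (on its axis, mid-width); x axis along the roll's axis. It always hangs innermost on the peg (next to the post).
- roll_medium_mid (a point): Medium roll of white labels: outer diameter 104 mm, bore 40 mm, width 34 mm, 0.19 kg. Point: centre of the roll; x axis along the roll's axis. It hangs at the middle or the outer place of the peg.
- roll_narrow_mid (a point): Narrow roll of white labels: outer diameter 104 mm, bore 40 mm, width 24 mm, 0.14 kg. Point: centre of the roll; x axis along the roll's axis. It hangs at the outer or the middle place of the peg.
- stand: Roll stand, fixed: steel foot plate 230 x 86 mm (top 9 mm above the table), post 93 mm high at its +x end and a level peg from the post along the stand's -x axis. Origin on the table under the peg's axis, z up. The post's face is at x = 106 mm, a 26 mm collar on the peg reaches to x = 96. Places for rolls, divided by thin black rings on the peg: inner x = 64, middle x = -4, outer x = -68 mm.
- peg_tip (a point): Free end of the peg, on its axis, 85 mm above the table, at x = -108 mm of the stand; the point's axes are the stand's. The peg is 16 mm in diameter. A hanging roll rests with the top of its bore on the peg: its centre is 73 mm above the table, 12 mm below the peg's axis. Raised 12 mm it is free all round and slides off over this end (to -x).
- cradle: Parking cradle, fixed: two level rails, 12 mm in diameter, along its x axis at y = -30 and +30 mm, axes 30 mm above the table, between end plates (inner faces x = -76 and +76 mm, 40 mm high). Origin on the table under its middle, z up. A roll stands in it on its rim, axis along x; its centre is then at y = 0, 80 mm above the table. Room for two rolls, e.g. at x = -38 and +38 mm.
- dispenser: Grey label dispenser, fixed: bay between two cheeks (inner faces y = -32 and +32 mm, 62 mm high), two rollers, 12 mm in diameter, along its y axis at x = -30 and +30 mm, axes 30 mm above the table; peel edge at x = -97 mm. Origin on the table under the bay's middle, z up. The wide roll sits in it on its rim, axis along y (either way round), centre over the origin, 80 mm above the table.
- open_tin_mid (a point): Bystander in front: small open yellow tin filled with dark roe, 66 mm across, 25 mm high, loose. Point: its middle, half-way up.
- jar_mid (a point): Bystander at the left: translucent sample jar with an orange screw lid, 69 mm across, 75 mm high, loose. Point: its middle, half-way up.

How it is judged:
By the outcome, as a careful person would: the job done as asked, in the order asked, and still so for the second after the job is handed in, with the robot touching nothing.
It also fails if it takes over 109 s, if anything falls off the work surface, if the arm or the gripper's body presses on something with over 40 N, if the wrist force passes 120 N, or if a joint passes its speed limit or range.

## Working session

There is one attempt and no reset: what is moved stays moved. The work goes in short steps, Python scripts to look and compute and a tool call to move; the robot and the scene stay as the last step left them, time stands still between calls to the robot, and variables do not carry over. Pictures are saved under pics/ and viewed, and the job is handed in when it is done.

Besides the shell and the picture viewer there is one more tool, called after "Call:" as name(argument=value, ...) on one line, values as JSON. apply_moves: Moves the arm, as the interface text tells. Its arguments: {"type":"object","properties":{"deltas":{"type":"array"},"force":{"type":"number"}},"required":["deltas"]}

```bash
mkdir -p pics; python3 - <<'E'
from plant import env
import cv2
print(env.read_state(), env.grasp_offset)
for n in ("scene","top","wrist"):
    cv2.imwrite(f"pics/a_{n}.png",env.read_camera(n)); print(n,env.get_calibration(n))
E
```

```text
{'time_s': 0.0, 'q': array([ 1.20839891,  0.33287009, -0.06467697,  1.46094245,  0.02160785,
        1.34987482, -0.08849736]), 'joint_vel': array([ 3.66057275e-04,  6.04441351e-04,  1.20529327e-03, -3.12471071e-04,
        1.44792629e-03, -1.36243760e-06,  5.22014865e-04]), 'joint_efforts': array([ 2.85424812e-04, -6.25453877e+01,  4.90243337e-02, -3.91591108e+01,
        1.62229082e-02,  1.01389649e-02,  5.93888416e-06]), 'eef_pos': array([ 0.20816774, -0.5889248 ,  0.23051644]), 'tcp_rot': array([-3.14019575e+00,  7.92559254e-05,  3.39801084e-01]), 'ft_force': array([-0.6168554 ,  0.11113729, -0.70012231]), 'wrist_torque': array([ 0.00304769,  0.02736024, -0.01173099]), 'opening': 0.08541317246995478} 0.0187
scene {'K': array([[417.92340805,   0.        , 285.3985759 ],
       [  0.        , 417.92340805, 213.87448162],
       [  0.        ,   0.        ,   1.        ]]), 'dist': array([-0.09852108,  0.        ,  0.        ,  0.        ,  0.        ]), 'eye': array([-0.09101826, -0.53289093,  0.58805177]), 'rotation': array([-2.17023637,  0.0027303 , -0.90579427])}
top {'K': array
[... 261 characters left out ...]
.05383618,  0.9379247 ]), 'rotation': array([-2.93034049e+00,  2.63846757e-03, -1.70351365e+00])}
wrist {'K': array([[302.80324858,   0.        , 284.354817  ],
       [  0.        , 302.80324858, 204.48717204],
       [  0.        ,   0.        ,   1.        ]]), 'dist': array([-0.01983387,  0.        ,  0.        ,  0.        ,  0.        ]), 'hand_eye': array([[ 2.98441342e-04, -9.47888424e-01, -3.18602332e-01,
         8.18844548e-02],
       [ 9.99999689e-01,  5.15392390e-04, -5.96647333e-04,
         4.77168810e-04],
       [ 7.29760318e-04, -3.18602055e-01,  9.47888284e-01,
        -1.41750036e-01],
       [ 0.00000000e+00,  0.00000000e+00,  0.00000000e+00,
         1.00000000e+00]])}
```

View pics/a_scene.png

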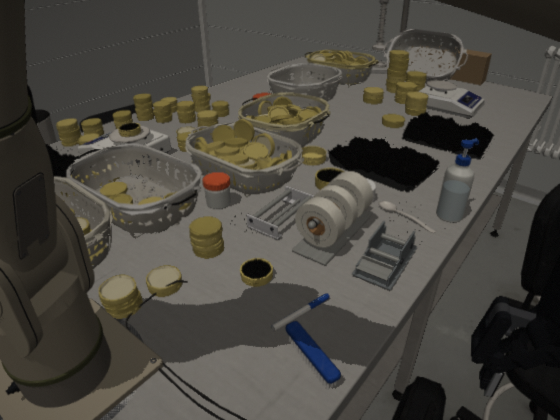

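View pics/a_top.png

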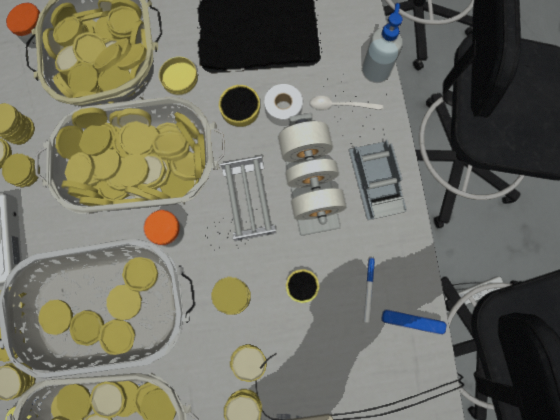

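View pics/a_wrist.png

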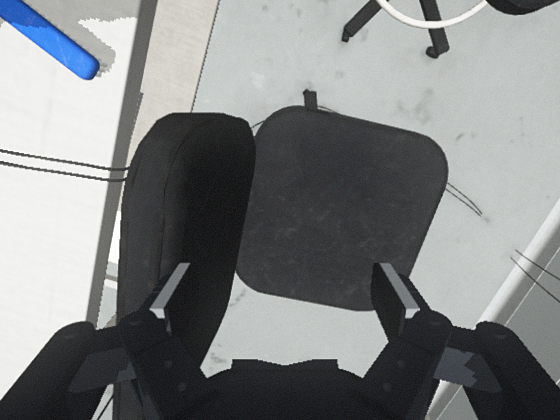

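```bash
python3 - <<'E'
import cv2
im=cv2.imread("pics/a_top.png")
cv2.imwrite("pics/b1.png",cv2.resize(im[100:250,215:415],None,fx=4,fy=4,interpolation=cv2.INTER_CUBIC))
im=cv2.imread("pics/a_scene.png")
cv2.imwrite("pics/b2.png",cv2.resize(im[150:300,235:435],None,fx=4,fy=4,interpolation=cv2.INTER_CUBIC))
E
```

```text
(no output)
```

View pics/b1.png

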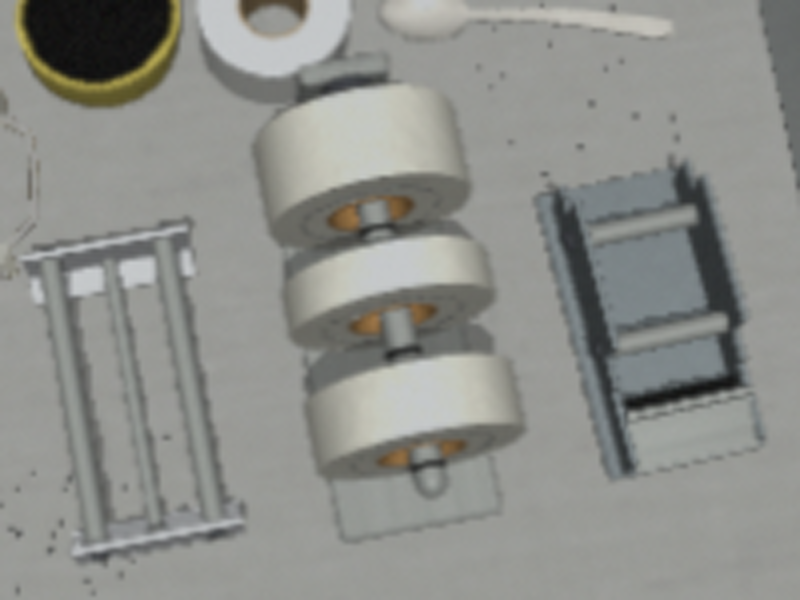

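View pics/b2.png

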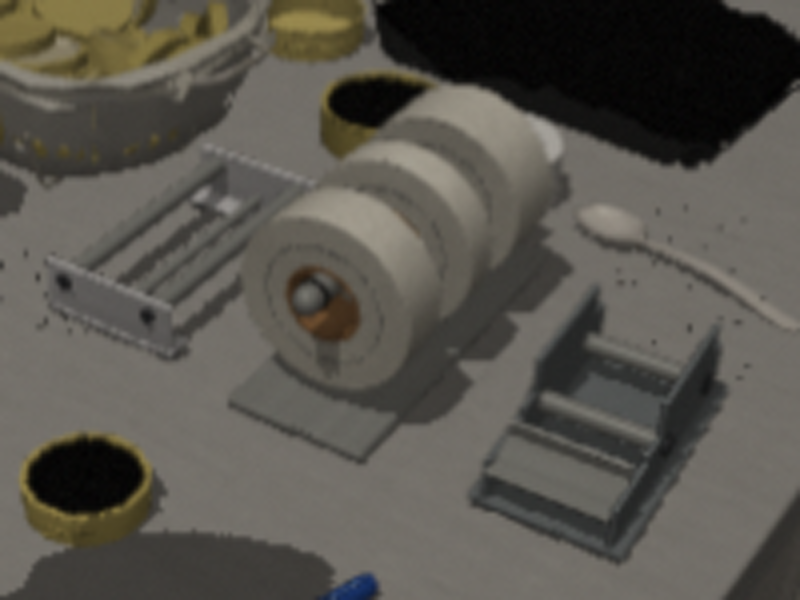

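```bash
cat > h.py <<'E'
import numpy as np, cv2
from scipy.spatial.transform import Rotation as R
from plant import env
def rpy(a): return R.from_euler('xyz',a).as_matrix()
def cam(n,st=None):
    c=env.get_calibration(n)
    if n=="wrist":
        st=st or env.read_state()
        T=np.eye(4);T[:3,:3]=rpy(st["tcp_rot"]);T[:3,3]=st["eef_pos"]
        M=T@c["hand_eye"];return c["K"],c["dist"],M[:3,3],M[:3,:3]
    return c["K"],c["dist"],np.array(c["eye"]),rpy(c["rotation"])
def ray(C,uv):
    K,d,e,Rm=C
    n=cv2.undistortPoints(np.array([[uv]],float),K,d)[0,0]
    v=Rm@np.array([n[0],n[1],1]);return e,v/np.linalg.norm(v)
def onz(C,uv,z):
    e,v=ray(C,uv);return e+v*(z-e[2])/v[2]
def tri(rays):
    A=np.zeros((3,3));b=np.zeros(3)
    for e,v in rays:
        P=np.eye(3)-np.outer(v,v);A+=P;b+=P@e
    x=np.linalg.solve(A,b);return x,[np.linalg.norm((np.eye(3)-np.outer(v,v))@(x-e)) for e,v in rays]
def proj(C,X):
    K,d,e,Rm=C
    return cv2.projectPoints((np.atleast_2d(X)-e)@Rm,np.zeros(3),np.zeros(3),K,d)[0][:,0]
def z4(u,v,ox,oy,s=4): return ((u+.5)/s-.5+ox,(v+.5)/s-.5+oy)
E
python3 - <<'E'
from h import *
T=cam("top");S=cam("scene")
t=lambda u,v:z4(u,v,215,100)
s=lambda u,v:z4(u,v,235,150)
p=lambda n,x:print(n,np.round(x,4))
a=onz(T,t(343,541),.009);b=onz(T,t(500,513),.009)
p("foot top",a);p("",b);p("w",np.linalg.norm(a-b))
c=onz(S,s(228,403),.009);d=onz(S,s(362,459),.009);p("foot scene",c);p("",d);p("w",np.linalg.norm(c-d))
x,r=tri([ray(T,t(432,490)),ray(S,s(305,296))]);p("tip",x);p("res",r)
# cradle end plates top corners z=.04
for uv in [(24,262),(190,222),(75,553),(243,520)]: p("cr",onz(T,t(*uv),.04))
for uv in [(47,258),(187,352),(205,148),(318,182)]: p("cr s",onz(S,s(*uv),.04))
for uv in [(540,195),(680,162),(615,475),(757,445)]: p("disp",onz(T,t(*uv),.06 if uv[1]<200 else .02))
p("jar",onz(T,(161,227),.075));p("tin",onz(T,(302.5,286),.025))
E
```

```text
foot top [ 0.4754 -0.103   0.009 ]
 [ 0.479  -0.1857  0.009 ]
w 0.0828
foot scene [ 0.4723 -0.1064  0.009 ]
 [ 0.4786 -0.1897  0.009 ]
w 0.0835
tip [ 0.4831 -0.1449  0.0912]
res [0.0016 0.0016]
cr [0.6367 0.0416 0.04  ]
cr [ 0.6466 -0.0461  0.04  ]
cr [0.4826 0.0319 0.04  ]
cr [ 0.4881 -0.0533  0.04  ]
cr s [0.4827 0.0342 0.04  ]
cr s [ 0.4628 -0.0857  0.04  ]
cr s [0.6377 0.0389 0.04  ]
cr s [ 0.6482 -0.0422  0.04  ]
disp [ 0.6307 -0.2248  0.06  ]
disp [ 0.6392 -0.2997  0.06  ]
disp [ 0.489  -0.2462  0.02  ]
disp [ 0.4946 -0.3227  0.02  ]
jar [0.5166 0.1664 0.075 ]
tin [ 0.3708 -0.0921  0.025 ]
```

```bash
cat > plan.py <<'E'
from h import *
import sys
# usage: x y z yaw rows ; from present measured pose
def plan(target,yaw,n,st=None,start=None):
    st=st or env.read_state()
    p=np.array(st["eef_pos"]) if start is None else np.array(start[0])
    y=st["tcp_rot"][2] if start is None else start[1]
    dy=(yaw-y)/n; d=(np.array(target)-p)/n
    out=[]
    for i in range(n):
        c,s=np.cos(y),np.sin(y)
        out.append([100*(c*d[0]+s*d[1]),100*(s*d[0]-c*d[1]),-100*d[2],-dy]); y+=dy
    return np.round(out,3)
if __name__=="__main__":
    a=list(map(float,sys.argv[1:]))
    for r in plan(a[:3],a[3],int(a[4])): print(r.tolist())
E
python3 plan.py .54 -.13 .28 1.63 16
```

```text
[2.911, -2.014, -0.308, -0.081]
[3.064, -1.773, -0.308, -0.081]
[3.197, -1.52, -0.308, -0.081]
[3.309, -1.258, -0.308, -0.081]
[3.399, -0.987, -0.308, -0.081]
[3.468, -0.71, -0.308, -0.081]
[3.514, -0.428, -0.308, -0.081]
[3.537, -0.144, -0.308, -0.081]
[3.537, 0.142, -0.308, -0.081]
[3.514, 0.426, -0.308, -0.081]
[3.468, 0.708, -0.308, -0.081]
[3.4, 0.985, -0.308, -0.081]
[3.31, 1.255, -0.308, -0.081]
[3.198, 1.518, -0.308, -0.081]
[3.065, 1.771, -0.308, -0.081]
[2.913, 2.012, -0.308, -0.081]
```

Call:
apply_moves(deltas=[{"dp": [2.91, -2.01, -0.31], "delta_rot": [0, 0, -0.081], "gripper": 1}, {"dp": [3.06, -1.77, -0.31], "delta_rot": [0, 0, -0.081], "gripper": 1}, {"dp": [3.2, -1.52, -0.31], "delta_rot": [0, 0, -0.081], "gripper": 1}, {"dp": [3.31, -1.26, -0.31], "delta_rot": [0, 0, -0.081], "gripper": 1}, {"dp": [3.4, -0.99, -0.31], "delta_rot": [0, 0, -0.081], "gripper": 1}, {"dp": [3.47, -0.71, -0.31], "delta_rot": [0, 0, -0.081], "gripper": 1}, {"dp": [3.51, -0.43, -0.31], "delta_rot": [0, 0, -0.081], "gripper": 1}, {"dp": [3.54, -0.14, -0.31], "delta_rot": [0, 0, -0.081], "gripper": 1}])

```text
time_s: 0.82
eef_pos: [0.3745, -0.358, 0.2562]
tcp_rot: [-3.142, 0.0, 0.992]
ft_force: [0.2, -0.6, -0.2]
opening: 0.0857
```

Call:
apply_moves(deltas=[{"dp": [3.54, 0.14, -0.31], "delta_rot": [0, 0, -0.081], "gripper": 1}, {"dp": [3.51, 0.43, -0.31], "delta_rot": [0, 0, -0.081], "gripper": 1}, {"dp": [3.47, 0.71, -0.31], "delta_rot": [0, 0, -0.081], "gripper": 1}, {"dp": [3.4, 0.99, -0.31], "delta_rot": [0, 0, -0.081], "gripper": 1}, {"dp": [3.31, 1.26, -0.31], "delta_rot": [0, 0, -0.081], "gripper": 1}, {"dp": [3.2, 1.52, -0.31], "delta_rot": [0, 0, -0.081], "gripper": 1}, {"dp": [3.06, 1.77, -0.31], "delta_rot": [0, 0, -0.081], "gripper": 1}, {"dp": [2.91, 2.01, -0.31], "delta_rot": [0, 0, -0.081], "gripper": 1}])

```text
time_s: 1.48
eef_pos: [0.5396, -0.128, 0.281]
tcp_rot: [-3.142, 0.0, 1.639]
ft_force: [0.8, -1.0, -0.3]
opening: 0.0853
```

Call:
apply_moves(deltas=[{"dp": [0, 0, 0], "delta_rot": [0, 0, 0], "gripper": 1}, {"dp": [0, 0, 0], "delta_rot": [0, 0, 0], "gripper": 1}, {"dp": [0, 0, 0], "delta_rot": [0, 0, 0], "gripper": 1}])

```text
time_s: 1.73
eef_pos: [0.5387, -0.1299, 0.2805]
tcp_rot: [-3.141, 0.0, 1.635]
ft_force: [-0.9, -0.0, -0.4]
opening: 0.0852
```

```bash
python3 - <<'E'
from h import *
st=env.read_state();im=env.read_camera("wrist");cv2.imwrite("pics/c_w.png",im)
import pickle;pickle.dump(st,open("c_w.pkl","wb"));print(st)
E
```

```text
{'time_s': 1.7333, 'q': array([ 0.65658152,  0.20069245, -0.57866103,  1.54961122,  0.11068851,
        1.42491641,  0.13523066]), 'joint_vel': array([ 0.01920092, -0.00884823,  0.01860377,  0.0077492 ,  0.00107313,
       -0.00205906,  0.00153144]), 'joint_efforts': array([-1.90443367e+00, -4.88734388e+01, -5.44143453e+00, -3.97867441e+01,
       -1.58557836e-01, -3.69185815e-02,  7.27322753e-03]), 'eef_pos': array([ 0.53874407, -0.12991458,  0.28052517]), 'tcp_rot': array([-3.14082276e+00,  1.52464582e-04,  1.63509710e+00]), 'ft_force': array([-0.90645249, -0.04112468, -0.40485442]), 'wrist_torque': array([-0.03221496,  0.03455666, -0.01840026]), 'opening': 0.08516200306662856}
```

View pics/c_w.png

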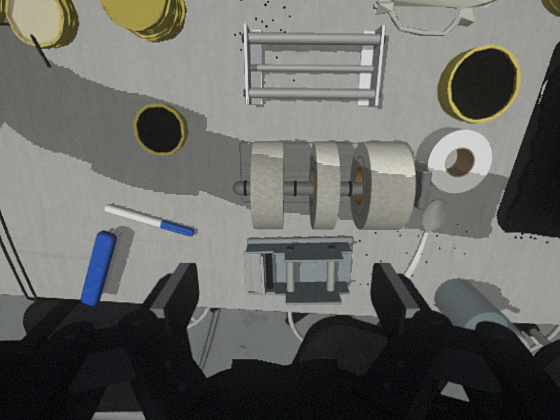

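```bash
python3 - <<'E'
import cv2
im=cv2.imread("pics/c_w.png")
cv2.imwrite("pics/c1.png",cv2.resize(im[15:120,235:395],None,fx=5,fy=5,interpolation=cv2.INTER_CUBIC))
cv2.imwrite("pics/c2.png",cv2.resize(im[135:240,225:435],None,fx=3.8,fy=3.8,interpolation=cv2.INTER_CUBIC))
cv2.imwrite("pics/c3.png",cv2.resize(im[225:315,230:370],None,fx=5.7,fy=5.7,interpolation=cv2.INTER_CUBIC))
E
```

```text
(no output)
```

View pics/c1.png

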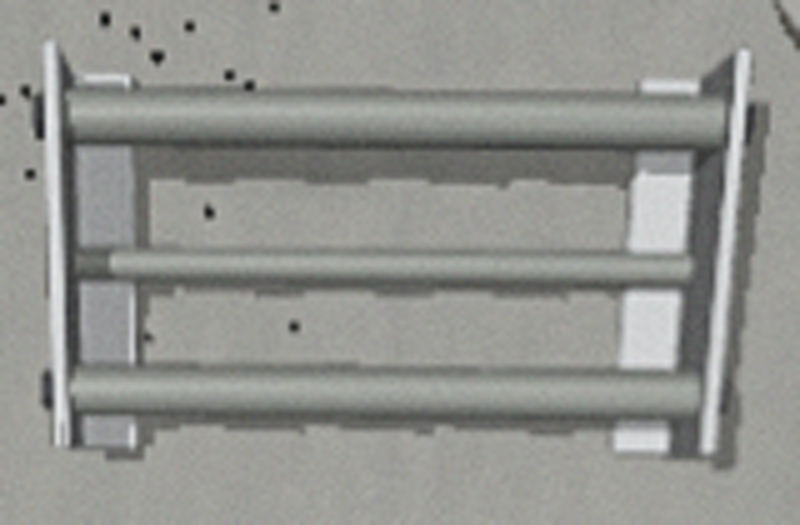

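View pics/c2.png

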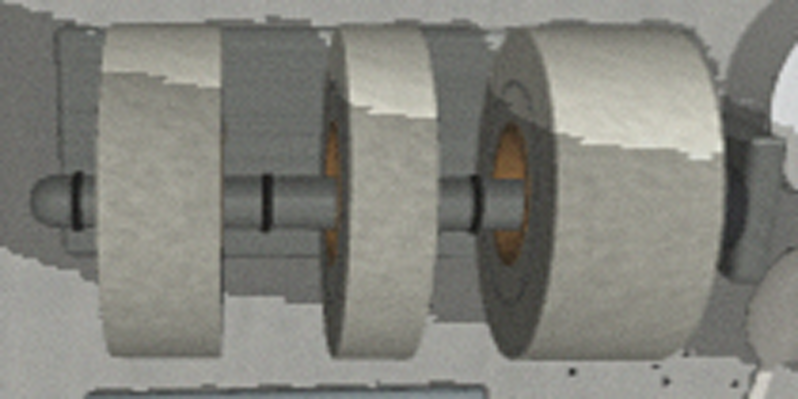

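View pics/c3.png

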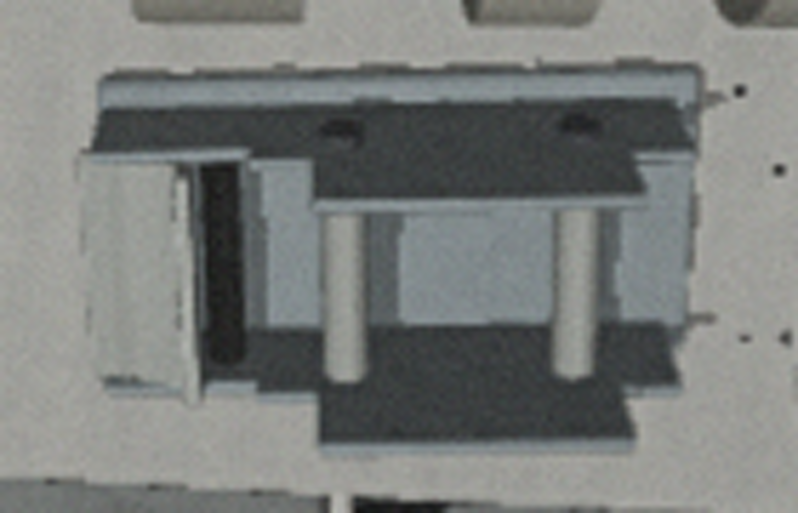

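```bash
python3 - <<'E'
from h import *
import pickle
W=cam("wrist",pickle.load(open("c_w.pkl","rb")))
c1=lambda u,v:z4(u,v,235,15,5)
c2=lambda u,v:z4(u,v,225,135,3.8)
c3=lambda u,v:z4(u,v,230,225,5.7)
P=lambda n,x:print(n,np.round(np.array(x)*1000,1))
def rail(n,f,l,r,z):
    a=onz(W,f(*l),z);b=onz(W,f(*r),z);d=b-a
    print(n,np.round(a*1e3,1),np.round(b*1e3,1),"L",round(np.linalg.norm(d)*1e3,1),"yaw",round(np.degrees(np.arctan2(d[1],d[0])),2));return a,b
print("cam",W[2])
# cradle rails centre lines
a=rail("rail +y",c1,(72,115),(725,117),.03); b=rail("rail -y",c1,(80,388),(700,392),.03)
m=sum(a+b)/4;P("cr centre(rough)",m)
# end plate tops z=.04 (top edge line)
e1=rail("plate-x top",c1,(50,42),(62,445),.04); e2=rail("plate+x top",c1,(743,50),(710,452),.04)
P("centre plates",sum(e1+e2)/4)
# peg
tip=onz(W,c2(32,201),.085);P("tip",tip)
r1=rail("peg rings1-3",c2,(77,201),(476,204),.085)
rail("ring1-2",c2,(77,201),(266,202),.085)
pt=rail("post top far",c2,(752,138),(745,278),.093)
# roll edges at top z=.125 (row through peg axis)
for n,l,r in (("outer",(98,201),(223,201)),("mid",(348,201),(438,201)),("inner",(558,201),(725,201))):
    # top ridge point at y of peg is at z=.125; find approximate
    rail(n,c2,l,r,.125)
# dispenser
rail("roller1",c3,(345,210),(344,378),.03);rail("roller2",c3,(577,210),(574,376),.03)
rail("cheek+y top",c3,(313,203),(648,203),.062);rail("cheek-y top inner",c3,(318,440),(637,440),.062)
E
```

```text
cam [ 0.5338931  -0.04871249  0.42226217]
rail +y [487.6  21.2  30. ] [638.9  30.8  30. ] L 151.6 yaw 3.64
rail -y [491.3 -38.5  30. ] [642.3 -29.4  30. ] L 151.3 yaw 3.42
cr centre(rough) [565.  -4.  30.]
plate-x top [483.4  33.8  40. ] [488.5 -51.9  40. ] L 85.9 yaw -86.62
plate+x top [638.1  42.5  40. ] [644.1 -43.3  40. ] L 86.0 yaw -86.02
centre plates [563.5  -4.7  40. ]
tip [ 480.2 -144.7   85. ]
peg rings1-3 [ 493.8 -143.8   85. ] [ 614.8 -136.9   85. ] L 121.2 yaw 3.29
ring1-2 [ 493.8 -143.8   85. ] [ 551.1 -140.4   85. ] L 57.4 yaw 3.41
post top far [ 690.9 -109.6   93. ] [ 697.7 -152.5   93. ] L 43.5 yaw -80.87
outer [ 504.2 -132.2  125. ] [ 537.6 -130.   125. ] L 33.4 yaw 3.72
mid [ 570.9 -127.8  125. ] [ 594.9 -126.2  125. ] L 24.1 yaw 3.75
inner [ 627.1 -124.1  125. ] [ 671.9 -121.2  125. ] L 44.9 yaw 3.78
roller1 [ 555.7 -266.7   30. ] [ 559.  -316.9   30. ] L 50.3 yaw -86.25
roller2 [ 615.  -262.8   30. ] [ 619.9 -312.3   30. ] L 49.7 yaw -84.35
cheek+y top [ 546.3 -247.6   62. ] [ 624.8 -242.5   62. ] L 78.7 yaw 3.71
cheek-y top inner [ 551.8 -313.3   62. ] [ 630.5 -308.2   62. ] L 78.9 yaw 3.69
```

Call:
apply_moves(deltas=[{"dp": [-0.28, -0.48, 2.5], "delta_rot": [0, 0, 0], "gripper": 0.3}, {"dp": [-0.28, -0.48, 2.5], "delta_rot": [0, 0, 0], "gripper": 0.3}, {"dp": [-0.28, -0.48, 2.5], "delta_rot": [0, 0, 0], "gripper": 0.3}, {"dp": [-0.27, -0.49, 2.5], "delta_rot": [0, 0, 0], "gripper": 0.3}, {"dp": [0, 0, 2.0], "delta_rot": [0, 0, 0], "gripper": 0.3}, {"dp": [0, 0, 2.0], "delta_rot": [0, 0, 0], "gripper": 0.3}, {"dp": [0, 0, 0], "delta_rot": [0, 0, 0], "gripper": 0.3}, {"dp": [0, 0, 0], "delta_rot": [0, 0, 0], "gripper": 0.3}])

```text
time_s: 2.45
eef_pos: [0.5195, -0.1428, 0.1406]
tcp_rot: [-3.14, -0.0, 1.634]
ft_force: [-0.3, 0.6, 0.3]
opening: 0.0554
```

```bash
python3 - <<'E'
from h import *
cv2.imwrite("pics/d_w.png",env.read_camera("wrist"))
E
```

```text
(no output)
```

View pics/d_w.png

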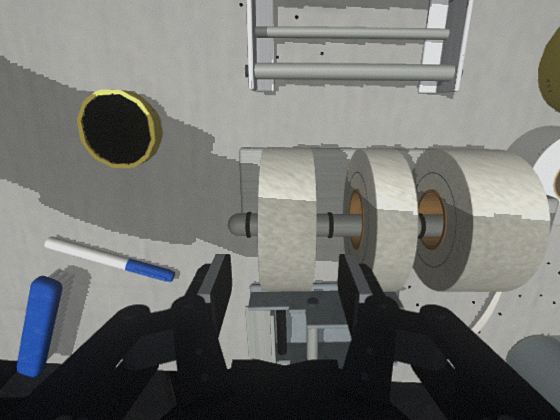

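Call:
apply_moves(deltas=[{"dp": [0, 0, 1.5], "delta_rot": [0, 0, 0], "gripper": 0.3}, {"dp": [0, 0, 1.5], "delta_rot": [0, 0, 0], "gripper": 0.3}, {"dp": [0, 0, 1.3], "delta_rot": [0, 0, 0], "gripper": 0.3}, {"dp": [0, 0, 0], "delta_rot": [0, 0, 0], "gripper": 0.3}, {"dp": [0, 0, 0], "delta_rot": [0, 0, 0], "gripper": -0.3}, {"dp": [0, 0, 0], "delta_rot": [0, 0, 0], "gripper": -0.5}, {"dp": [0, 0, 0], "delta_rot": [0, 0, 0], "gripper": -1}, {"dp": [0, 0, 0], "delta_rot": [0, 0, 0], "gripper": -1}], force=40)

```text
time_s: 3.17
eef_pos: [0.5214, -0.142, 0.0992]
tcp_rot: [3.14, 0.001, 1.636]
ft_force: [-0.6, 1.0, 5.4]
opening: 0.0334
```

Call:
apply_moves(deltas=[{"dp": [0, 0, 0], "delta_rot": [0, 0, 0], "gripper": -1}, {"dp": [0, 0, 0], "delta_rot": [0, 0, 0], "gripper": -1}, {"dp": [0, 0, 0], "delta_rot": [0, 0, 0], "gripper": -1}])

```text
time_s: 3.42
eef_pos: [0.5213, -0.142, 0.0991]
tcp_rot: [3.14, 0.001, 1.636]
ft_force: [0.0, 0.3, 6.5]
opening: 0.0333
```

Call:
apply_moves(deltas=[{"dp": [0, 0, -0.4], "delta_rot": [0, 0, 0], "gripper": -1}, {"dp": [0, 0, -0.5], "delta_rot": [0, 0, 0], "gripper": -1}, {"dp": [0, 0, -0.4], "delta_rot": [0, 0, 0], "gripper": -1}, {"dp": [0, 0, 0], "delta_rot": [0, 0, 0], "gripper": -1}, {"dp": [0, 0, 0], "delta_rot": [0, 0, 0], "gripper": -1}, {"dp": [0, 0, 0], "delta_rot": [0, 0, 0], "gripper": -1}])

```text
time_s: 3.92
eef_pos: [0.5203, -0.1418, 0.1108]
tcp_rot: [-3.141, -0.0, 1.636]
ft_force: [0.7, -0.4, -2.7]
opening: 0.0332
```

```bash
python3 - <<'E'
from h import *
cv2.imwrite("pics/e_w.png",env.read_camera("wrist"))
im=env.read_camera("scene")
cv2.imwrite("pics/e_s.png",cv2.resize(im[130:300,235:435],None,fx=3.5,fy=3.5,interpolation=cv2.INTER_CUBIC))
E
```

```text
(no output)
```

View pics/e_s.png

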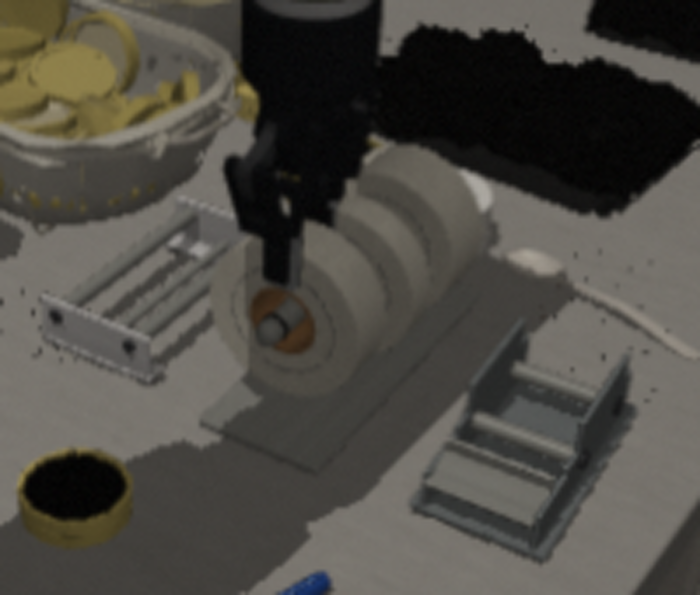

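View pics/e_w.png

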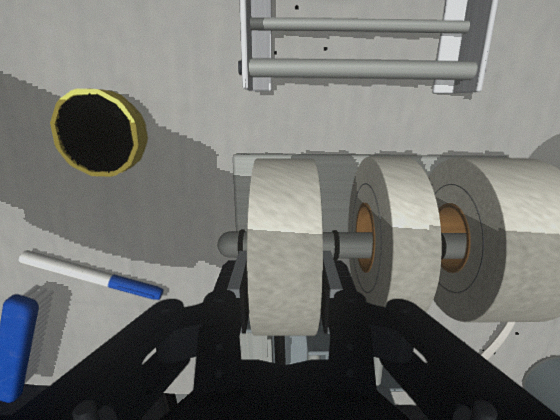

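Call:
apply_moves(deltas=[{"dp": [0, -0.8, 0], "delta_rot": [0, 0, 0], "gripper": -1}, {"dp": [0, -1.6, 0], "delta_rot": [0, 0, 0], "gripper": -1}, {"dp": [0, -1.8, 0], "delta_rot": [0, 0, 0], "gripper": -1}, {"dp": [0, -1.8, 0], "delta_rot": [0, 0, 0], "gripper": -1}, {"dp": [0, -1.2, 0], "delta_rot": [0, 0, 0], "gripper": -1}, {"dp": [0, -0.4, 0], "delta_rot": [0, 0, 0], "gripper": -1}, {"dp": [0, 0, 0], "delta_rot": [0, 0, 0], "gripper": -1}, {"dp": [0, 0, 0], "delta_rot": [0, 0, 0], "gripper": -1}])

```text
time_s: 4.68
eef_pos: [0.445, -0.1469, 0.1112]
tcp_rot: [3.141, 0.001, 1.636]
ft_force: [1.3, 0.8, -2.2]
opening: 0.0331
```

Call:
apply_moves(deltas=[{"dp": [0, 0, -1.5], "delta_rot": [0, 0, 0], "gripper": -1}, {"dp": [0, 0, -2.5], "delta_rot": [0, 0, 0], "gripper": -1}, {"dp": [0, 0, -2.5], "delta_rot": [0, 0, 0], "gripper": -1}, {"dp": [0, 0, -1.5], "delta_rot": [0, 0, 0], "gripper": -1}, {"dp": [0, 0, 0], "delta_rot": [0, 0, 0], "gripper": -1}, {"dp": [0, 0, 0], "delta_rot": [0, 0, 0], "gripper": -1}])

```text
time_s: 5.18
eef_pos: [0.4455, -0.1467, 0.1911]
tcp_rot: [3.14, 0.001, 1.636]
ft_force: [-0.9, 0.9, -3.0]
opening: 0.0335
```

```bash
python3 - <<'E'
from h import *
cv2.imwrite("pics/f_w.png",env.read_camera("wrist"))
E
python3 plan.py .5264 -.0068 .19 1.634 8
```

```text
[1.676, 1.132, 0.001, 0.0]
[1.677, 1.132, 0.001, 0.0]
[1.677, 1.131, 0.001, 0.0]
[1.677, 1.131, 0.001, 0.0]
[1.678, 1.131, 0.001, 0.0]
[1.678, 1.13, 0.001, 0.0]
[1.678, 1.13, 0.001, 0.0]
[1.679, 1.129, 0.001, 0.0]
```

View pics/f_w.png

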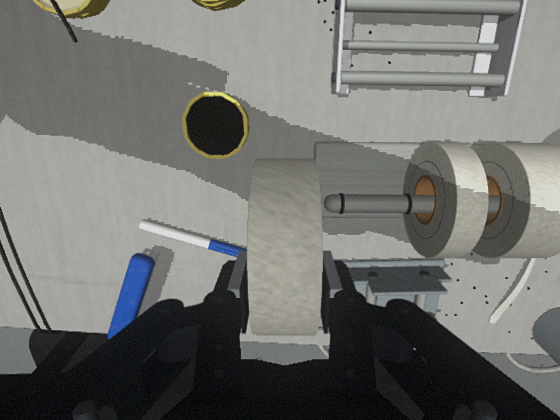

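Call:
apply_moves(deltas=[{"dp": [0.9, 0.55, 0], "delta_rot": [0, 0, 0], "gripper": -1}, {"dp": [2.0, 1.3, 0], "delta_rot": [0, 0, 0], "gripper": -1}, {"dp": [2.4, 1.7, 0], "delta_rot": [0, 0, 0], "gripper": -1}, {"dp": [2.8, 1.95, 0], "delta_rot": [0, 0, 0], "gripper": -1}, {"dp": [2.4, 1.7, 0], "delta_rot": [0, 0, 0], "gripper": -1}, {"dp": [2.0, 1.3, 0], "delta_rot": [0, 0, 0], "gripper": -1}, {"dp": [0.9, 0.55, 0], "delta_rot": [0, 0, 0], "gripper": -1}, {"dp": [0, 0, 0], "delta_rot": [0, 0, 0], "gripper": -1}])

```text
time_s: 5.9
eef_pos: [0.5265, -0.0035, 0.1898]
tcp_rot: [-3.14, -0.002, 1.64]
ft_force: [-0.1, 0.2, -2.9]
opening: 0.0334
```

Call:
apply_moves(deltas=[{"dp": [0, 0, 1.5], "delta_rot": [0, 0, 0], "gripper": -1}, {"dp": [0, 0, 2.5], "delta_rot": [0, 0, 0], "gripper": -1}, {"dp": [0, 0, 2.0], "delta_rot": [0, 0, 0], "gripper": -1}, {"dp": [0, 0, 1.2], "delta_rot": [0, 0, 0], "gripper": -1}, {"dp": [0, 0, 0.6], "delta_rot": [0, 0, 0], "gripper": -1}, {"dp": [0, 0, 0], "delta_rot": [0, 0, 0], "gripper": -1}, {"dp": [0, 0, 0], "delta_rot": [0, 0, 0], "gripper": -1}])

```text
time_s: 6.48
eef_pos: [0.5265, -0.0074, 0.1134]
tcp_rot: [3.141, 0.0, 1.635]
ft_force: [0.0, -0.3, -1.4]
opening: 0.0336
```

```bash
python3 - <<'E'
from h import *
cv2.imwrite("pics/g_w.png",env.read_camera("wrist"))
im=env.read_camera("scene")
cv2.imwrite("pics/g_s.png",cv2.resize(im[130:300,205:405],None,fx=3.5,fy=3.5,interpolation=cv2.INTER_CUBIC))
E
```

```text
(no output)
```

View pics/g_s.png

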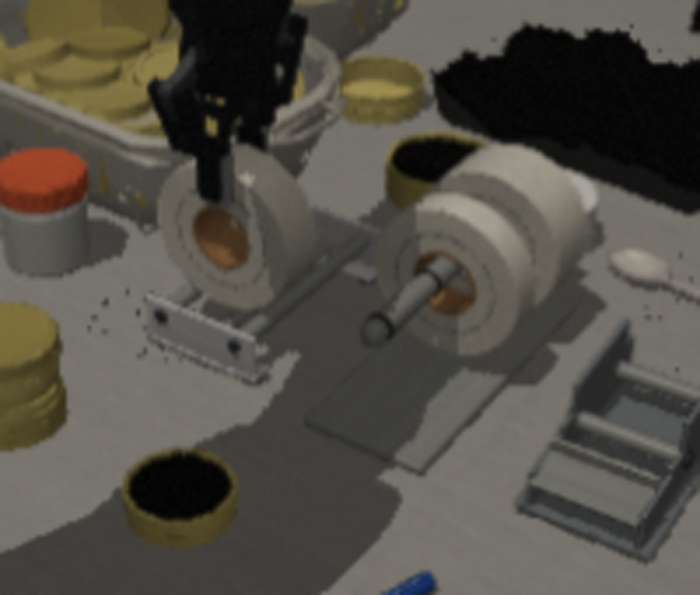

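View pics/g_w.png

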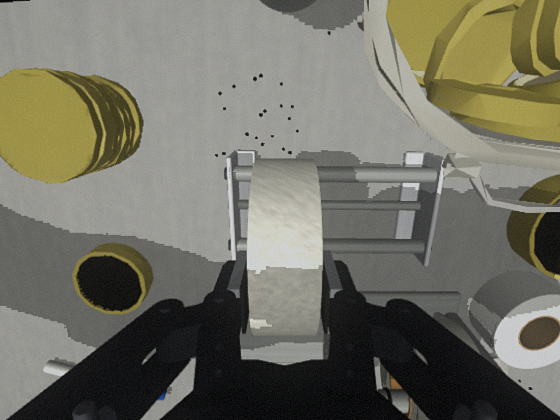

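Call:
apply_moves(deltas=[{"dp": [0, 0, 0.3], "delta_rot": [0, 0, 0], "gripper": -1}, {"dp": [0, 0, 0.3], "delta_rot": [0, 0, 0], "gripper": -1}, {"dp": [0, 0, 0.2], "delta_rot": [0, 0, 0], "gripper": -1}, {"dp": [0, 0, 0], "delta_rot": [0, 0, 0], "gripper": -1}, {"dp": [0, 0, 0], "delta_rot": [0, 0, 0], "gripper": -1}])

```text
time_s: 7.0
eef_pos: [0.527, -0.0066, 0.1066]
tcp_rot: [3.14, 0.0, 1.636]
ft_force: [-4.5, 2.5, 13.2]
opening: 0.0335
```

Call:
apply_moves(deltas=[{"dp": [0, 0, -0.1], "delta_rot": [0, 0, 0], "gripper": -1}, {"dp": [0, 0, 0], "delta_rot": [0, 0, 0], "gripper": -0.1}, {"dp": [0, 0, 0], "delta_rot": [0, 0, 0], "gripper": 0.05}, {"dp": [0, 0, 0], "delta_rot": [0, 0, 0], "gripper": 0.2}, {"dp": [0, 0, 0], "delta_rot": [0, 0, 0], "gripper": 0.2}, {"dp": [0, 0, 0], "delta_rot": [0, 0, 0], "gripper": 0.2}])

```text
time_s: 7.5
eef_pos: [0.5262, -0.0072, 0.1058]
tcp_rot: [-3.141, 0.0, 1.636]
ft_force: [1.2, 0.2, -0.3]
opening: 0.0514
```

Call:
apply_moves(deltas=[{"dp": [0, 0, -1.5], "delta_rot": [0, 0, 0], "gripper": 0.2}, {"dp": [0, 0, -2.5], "delta_rot": [0, 0, 0], "gripper": 0.2}, {"dp": [0, 0, -3], "delta_rot": [0, 0, 0], "gripper": 0.2}, {"dp": [0, 0, -1], "delta_rot": [0, 0, 0], "gripper": 0.2}, {"dp": [0, 0, 0], "delta_rot": [0, 0, 0], "gripper": 0.2}])

```text
time_s: 7.92
eef_pos: [0.5278, -0.007, 0.1887]
tcp_rot: [3.137, 0.001, 1.636]
ft_force: [0.8, 0.2, -0.2]
opening: 0.0513
```

```bash
python3 - <<'E'
from h import *
cv2.imwrite("pics/i_w.png",env.read_camera("wrist"))
im=env.read_camera("scene")
cv2.imwrite("pics/i_s.png",cv2.resize(im[130:300,205:405],None,fx=3.5,fy=3.5,interpolation=cv2.INTER_CUBIC))
E
python3 plan.py .584 -.1382 .19 1.634 8 | head -1
```

```text
[-1.679, 0.616, -0.057, 0.0]
```

View pics/i_s.png

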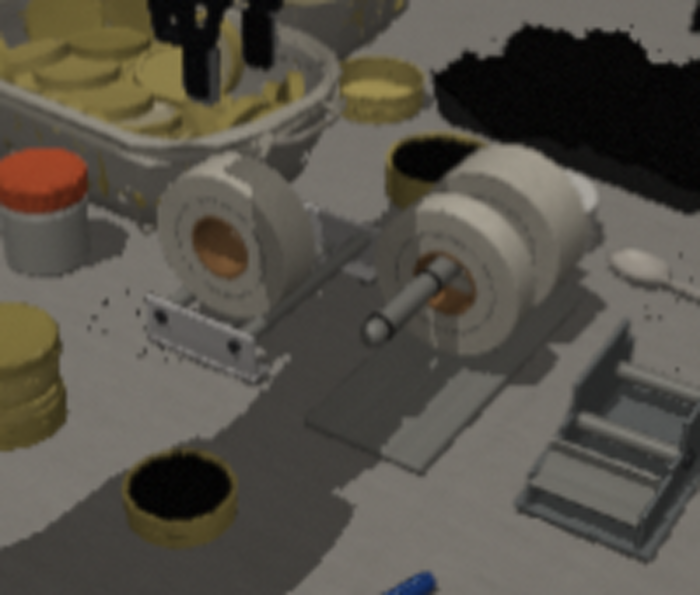

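View pics/i_w.png

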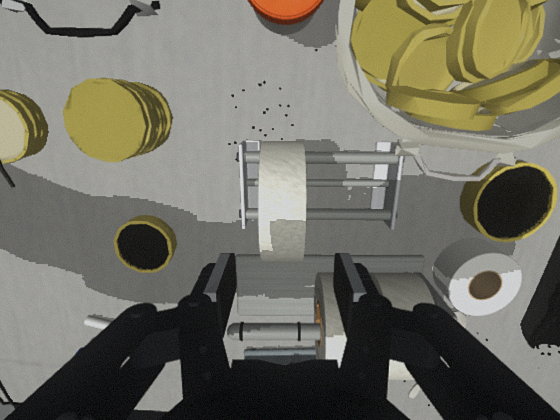

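Call:
apply_moves(deltas=[{"dp": [-1.2, 0.4, 0], "delta_rot": [0, 0, 0], "gripper": 0}, {"dp": [-2.5, 0.9, 0], "delta_rot": [0, 0, 0], "gripper": 0}, {"dp": [-3.0, 1.15, 0], "delta_rot": [0, 0, 0], "gripper": 0}, {"dp": [-3.0, 1.15, 0], "delta_rot": [0, 0, 0], "gripper": 0}, {"dp": [-2.5, 0.9, 0], "delta_rot": [0, 0, 0], "gripper": 0}, {"dp": [-1.23, 0.43, 1.8], "delta_rot": [0, 0, 0], "gripper": 0}, {"dp": [0, 0, 3.0], "delta_rot": [0, 0, 0], "gripper": 0}, {"dp": [0, 0, 0], "delta_rot": [0, 0, 0], "gripper": 0}])

```text
time_s: 8.68
eef_pos: [0.5808, -0.1397, 0.131]
tcp_rot: [-3.132, -0.003, 1.634]
ft_force: [-0.9, 0.8, -0.9]
opening: 0.0428
```

Call:
apply_moves(deltas=[{"dp": [0, 0, 0], "delta_rot": [0, 0, 0], "gripper": 0}, {"dp": [0, 0, 0], "delta_rot": [0, 0, 0], "gripper": 0}])

```text
time_s: 8.85
eef_pos: [0.5843, -0.1376, 0.1385]
tcp_rot: [-3.141, -0.0, 1.637]
ft_force: [0.3, 0.5, 0.4]
opening: 0.0428
```

```bash
python3 - <<'E'
from h import *
cv2.imwrite("pics/j_w.png",env.read_camera("wrist"))
E
```

```text
(no output)
```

View pics/j_w.png

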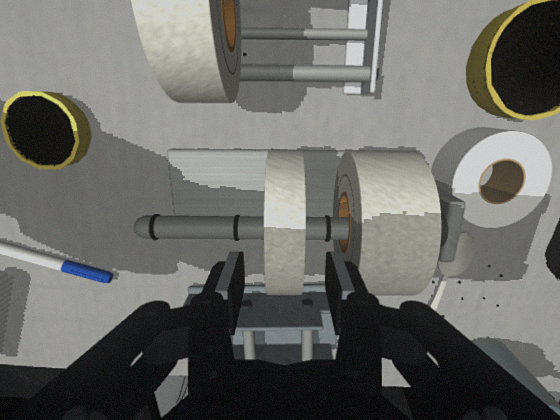

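Call:
apply_moves(deltas=[{"dp": [0, 0, 1.0], "delta_rot": [0, 0, 0], "gripper": 0}, {"dp": [0, 0, 1.3], "delta_rot": [0, 0, 0], "gripper": 0}, {"dp": [0, 0, 1.0], "delta_rot": [0, 0, 0], "gripper": 0}, {"dp": [0, 0, 0.6], "delta_rot": [0, 0, 0], "gripper": 0}, {"dp": [0, 0, 0], "delta_rot": [0, 0, 0], "gripper": 0}, {"dp": [0, 0, 0], "delta_rot": [0, 0, 0], "gripper": -0.4}, {"dp": [0, 0, 0], "delta_rot": [0, 0, 0], "gripper": -1}, {"dp": [0, 0, 0], "delta_rot": [0, 0, 0], "gripper": -1}], force=40)

```text
time_s: 9.57
eef_pos: [0.5844, -0.138, 0.0993]
tcp_rot: [3.141, 0.0, 1.636]
ft_force: [-0.0, -0.1, -1.2]
opening: 0.0233
```

Call:
apply_moves(deltas=[{"dp": [0, 0, 0], "delta_rot": [0, 0, 0], "gripper": -1}, {"dp": [0, 0, 0], "delta_rot": [0, 0, 0], "gripper": -1}, {"dp": [0, 0, 0], "delta_rot": [0, 0, 0], "gripper": -1}])

```text
time_s: 9.82
eef_pos: [0.5843, -0.138, 0.0992]
tcp_rot: [3.141, 0.0, 1.636]
ft_force: [-0.1, 0.3, -1.0]
opening: 0.0235
```

Call:
apply_moves(deltas=[{"dp": [0, 0, -0.4], "delta_rot": [0, 0, 0], "gripper": -1}, {"dp": [0, 0, -0.5], "delta_rot": [0, 0, 0], "gripper": -1}, {"dp": [0, 0, -0.3], "delta_rot": [0, 0, 0], "gripper": -1}, {"dp": [0, 0, 0], "delta_rot": [0, 0, 0], "gripper": -1}, {"dp": [0, 0, 0], "delta_rot": [0, 0, 0], "gripper": -1}, {"dp": [0, 0, 0], "delta_rot": [0, 0, 0], "gripper": -1}])

```text
time_s: 10.32
eef_pos: [0.5841, -0.138, 0.1109]
tcp_rot: [-3.142, 0.0, 1.636]
ft_force: [-0.7, -0.2, -1.6]
opening: 0.0236
```

Call:
apply_moves(deltas=[{"dp": [0, -0.8, 0], "delta_rot": [0, 0, 0], "gripper": -1}, {"dp": [0, -1.6, 0], "delta_rot": [0, 0, 0], "gripper": -1}, {"dp": [0, -2.2, 0], "delta_rot": [0, 0, 0], "gripper": -1}, {"dp": [0, -2.4, 0], "delta_rot": [0, 0, 0], "gripper": -1}, {"dp": [0, -2.4, 0], "delta_rot": [0, 0, 0], "gripper": -1}, {"dp": [0, -2.2, 0], "delta_rot": [0, 0, 0], "gripper": -1}, {"dp": [0, -1.4, 0], "delta_rot": [0, 0, 0], "gripper": -1}, {"dp": [0, -0.5, 0], "delta_rot": [0, 0, 0], "gripper": -1}])

```text
time_s: 10.98
eef_pos: [0.4468, -0.1473, 0.1106]
tcp_rot: [-3.14, 0.001, 1.634]
ft_force: [1.0, 0.1, -1.1]
opening: 0.0235
```

Call:
apply_moves(deltas=[{"dp": [0, 0, 0], "delta_rot": [0, 0, 0], "gripper": -1}, {"dp": [0, 0, -1.5], "delta_rot": [0, 0, 0], "gripper": -1}, {"dp": [0, 0, -3], "delta_rot": [0, 0, 0], "gripper": -1}, {"dp": [0, 0, -3], "delta_rot": [0, 0, 0], "gripper": -1}, {"dp": [0, 0, -2.5], "delta_rot": [0, 0, 0], "gripper": -1}, {"dp": [0, 0, -1], "delta_rot": [0, 0, 0], "gripper": -1}, {"dp": [0, 0, 0], "delta_rot": [0, 0, 0], "gripper": -1}])

```text
time_s: 11.57
eef_pos: [0.4513, -0.1469, 0.223]
tcp_rot: [3.138, 0.002, 1.636]
ft_force: [1.8, -0.1, -2.9]
opening: 0.0231
```

```bash
python3 - <<'E'
from h import *
cv2.imwrite("pics/k_w.png",env.read_camera("wrist"))
E
python3 plan.py .6022 -.002 .23 1.634 10 | head -1
```

```text
[1.345, 1.611, -0.09, 0.0]
```

View pics/k_w.png

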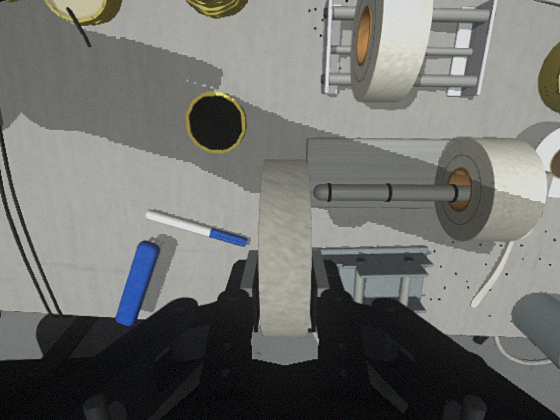

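Call:
apply_moves(deltas=[{"dp": [0, 1.5, 0], "delta_rot": [0, 0, 0], "gripper": -1}, {"dp": [0, 3.0, 0], "delta_rot": [0, 0, 0], "gripper": -1}, {"dp": [0, 3.5, 0], "delta_rot": [0, 0, 0], "gripper": -1}, {"dp": [0.9, 3.2, 0], "delta_rot": [0, 0, 0], "gripper": -1}, {"dp": [2.0, 2.5, 0], "delta_rot": [0, 0, 0], "gripper": -1}, {"dp": [2.8, 1.5, 0], "delta_rot": [0, 0, 0], "gripper": -1}, {"dp": [3.1, 0.96, 0], "delta_rot": [0, 0, 0], "gripper": -1}, {"dp": [2.5, 0, 0], "delta_rot": [0, 0, 0], "gripper": -1}])

```text
time_s: 12.28
eef_pos: [0.6038, -0.0202, 0.2176]
tcp_rot: [-3.139, -0.003, 1.638]
ft_force: [-0.1, 0.5, -1.8]
opening: 0.0234
```

Call:
apply_moves(deltas=[{"dp": [1.5, 0, 0], "delta_rot": [0, 0, 0], "gripper": -1}, {"dp": [0.66, 0, 1.0], "delta_rot": [0, 0, 0], "gripper": -1}, {"dp": [0, 0, 2.5], "delta_rot": [0, 0, 0], "gripper": -1}, {"dp": [0, 0, 2.8], "delta_rot": [0, 0, 0], "gripper": -1}, {"dp": [0, 0, 2.5], "delta_rot": [0, 0, 0], "gripper": -1}, {"dp": [0, 0, 1.4], "delta_rot": [0, 0, 0], "gripper": -1}, {"dp": [0, 0, 0], "delta_rot": [0, 0, 0], "gripper": -1}, {"dp": [0, 0, 0], "delta_rot": [0, 0, 0], "gripper": -1}])

```text
time_s: 12.95
eef_pos: [0.6015, -0.0024, 0.1179]
tcp_rot: [-3.14, -0.0, 1.635]
ft_force: [0.5, 1.0, -2.2]
opening: 0.0233
```

```bash
python3 - <<'E'
from h import *
cv2.imwrite("pics/l_w.png",env.read_camera("wrist"))
print(env.read_state()["eef_pos"])
E
```

```text
[ 0.60234663 -0.00212436  0.11934301]
```

View pics/l_w.png

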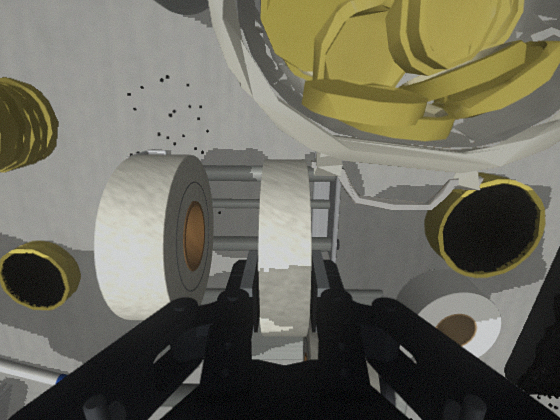

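Down to contact: from .1193 to .1063 nominal.

Call:
apply_moves(deltas=[{"dp": [0, 0, 0.5], "delta_rot": [0, 0, 0], "gripper": -1}, {"dp": [0, 0, 0.5], "delta_rot": [0, 0, 0], "gripper": -1}, {"dp": [0, 0, 0.25], "delta_rot": [0, 0, 0], "gripper": -1}, {"dp": [0, 0, 0.1], "delta_rot": [0, 0, 0], "gripper": -1}, {"dp": [0, 0, 0], "delta_rot": [0, 0, 0], "gripper": -1}, {"dp": [0, 0, 0], "delta_rot": [0, 0, 0], "gripper": -1}])

```text
time_s: 13.5
eef_pos: [0.6024, -0.0018, 0.1065]
tcp_rot: [3.14, 0.001, 1.636]
ft_force: [-2.8, 0.7, 6.6]
opening: 0.0232
```

Call:
apply_moves(deltas=[{"dp": [0, 0, 0], "delta_rot": [0, 0, 0], "gripper": -0.35}, {"dp": [0, 0, 0], "delta_rot": [0, 0, 0], "gripper": -0.15}, {"dp": [0, 0, 0], "delta_rot": [0, 0, 0], "gripper": 0}, {"dp": [0, 0, 0], "delta_rot": [0, 0, 0], "gripper": 0}, {"dp": [0, 0, 0], "delta_rot": [0, 0, 0], "gripper": 0}])

```text
time_s: 13.92
eef_pos: [0.602, -0.002, 0.1054]
tcp_rot: [3.142, 0.0, 1.636]
ft_force: [0.2, 0.2, 0.6]
opening: 0.0428
```

Call:
apply_moves(deltas=[{"dp": [0, 0, -1.5], "delta_rot": [0, 0, 0], "gripper": 0}, {"dp": [0, 0, -2.5], "delta_rot": [0, 0, 0], "gripper": 0}, {"dp": [0, 0, -3], "delta_rot": [0, 0, 0], "gripper": 0}, {"dp": [0, 0, -1], "delta_rot": [0, 0, 0], "gripper": 0}, {"dp": [0, 0, 0], "delta_rot": [0, 0, 0], "gripper": 0}, {"dp": [0, 0, 0], "delta_rot": [0, 0, 0], "gripper": 0}])

```text
time_s: 14.42
eef_pos: [0.6021, -0.002, 0.1855]
tcp_rot: [3.141, 0.0, 1.636]
ft_force: [0.5, -0.4, -1.0]
opening: 0.0424
```

```bash
python3 - <<'E'
from h import *
cv2.imwrite("pics/m_w.png",env.read_camera("wrist"))
im=env.read_camera("scene")
cv2.imwrite("pics/m_s.png",cv2.resize(im[130:300,205:405],None,fx=3.5,fy=3.5,interpolation=cv2.INTER_CUBIC))
E
python3 plan.py .6509 -.1339 .19 1.634 8 | head -1
```

```text
[-1.684, 0.511, -0.074, 0.0]
```

View pics/m_s.png

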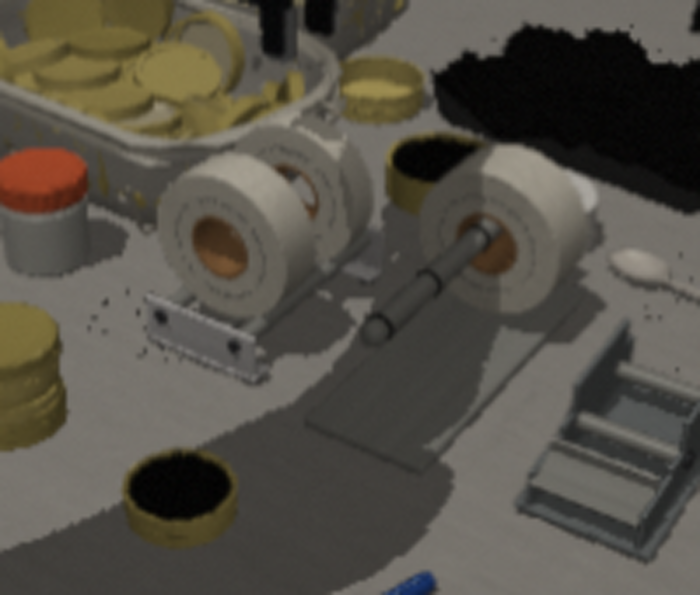

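View pics/m_w.png

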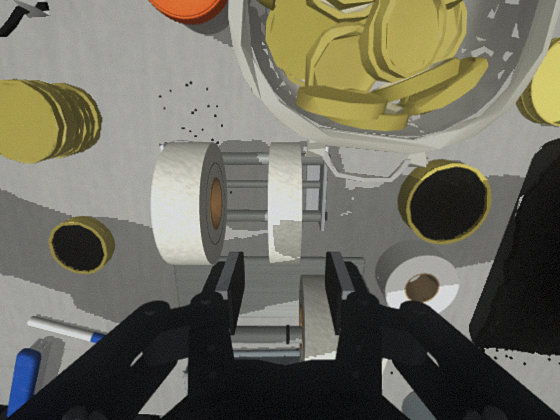

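Call:
apply_moves(deltas=[{"dp": [-1.2, 0.4, 0], "delta_rot": [0, 0, 0], "gripper": 0.55}, {"dp": [-2.5, 0.8, 0], "delta_rot": [0, 0, 0], "gripper": 0.55}, {"dp": [-3.0, 0.9, 0], "delta_rot": [0, 0, 0], "gripper": 0.55}, {"dp": [-3.0, 0.9, 0], "delta_rot": [0, 0, 0], "gripper": 0.55}, {"dp": [-2.5, 0.7, 0.8], "delta_rot": [0, 0, 0], "gripper": 0.55}, {"dp": [-1.27, 0.39, 1.6], "delta_rot": [0, 0, 0], "gripper": 0.55}, {"dp": [0, 0, 1.6], "delta_rot": [0, 0, 0], "gripper": 0.55}, {"dp": [0, 0, 0.5], "delta_rot": [0, 0, 0], "gripper": 0.55}])

```text
time_s: 15.18
eef_pos: [0.65, -0.1361, 0.1363]
tcp_rot: [-3.137, -0.001, 1.633]
ft_force: [-0.3, 0.2, 0.1]
opening: 0.066
```

Call:
apply_moves(deltas=[{"dp": [0, 0, 0], "delta_rot": [0, 0, 0], "gripper": 0.55}, {"dp": [0, 0, 0], "delta_rot": [0, 0, 0], "gripper": 0.55}, {"dp": [0, 0, 0], "delta_rot": [0, 0, 0], "gripper": 0.55}])

```text
time_s: 15.43
eef_pos: [0.652, -0.1331, 0.1415]
tcp_rot: [3.14, 0.0, 1.637]
ft_force: [0.7, -0.5, 0.1]
opening: 0.0659
```

```bash
python3 - <<'E'
from h import *
cv2.imwrite("pics/n_w.png",env.read_camera("wrist"))
E
```

```text
(no output)
```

View pics/n_w.png

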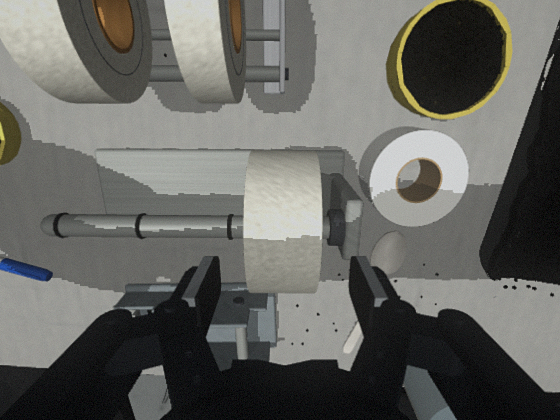

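Call:
apply_moves(deltas=[{"dp": [0, 0, 1.0], "delta_rot": [0, 0, 0], "gripper": 0.55}, {"dp": [0, 0, 1.3], "delta_rot": [0, 0, 0], "gripper": 0.55}, {"dp": [0, 0, 1.0], "delta_rot": [0, 0, 0], "gripper": 0.55}, {"dp": [0, 0, 0.5], "delta_rot": [0, 0, 0], "gripper": 0.55}, {"dp": [0, 0, 0], "delta_rot": [0, 0, 0], "gripper": 0.55}, {"dp": [0, 0, 0], "delta_rot": [0, 0, 0], "gripper": 0.1}, {"dp": [0, 0, 0], "delta_rot": [0, 0, 0], "gripper": -0.5}, {"dp": [0, 0, 0], "delta_rot": [0, 0, 0], "gripper": -1}], force=50)

```text
time_s: 16.15
eef_pos: [0.6519, -0.1336, 0.103]
tcp_rot: [3.141, 0.0, 1.636]
ft_force: [0.9, 0.0, -0.3]
opening: 0.045
```

Call:
apply_moves(deltas=[{"dp": [0, 0, 0], "delta_rot": [0, 0, 0], "gripper": -1}, {"dp": [0, 0, 0], "delta_rot": [0, 0, 0], "gripper": -1}, {"dp": [0, 0, 0], "delta_rot": [0, 0, 0], "gripper": -1}])

```text
time_s: 16.4
eef_pos: [0.6519, -0.1337, 0.1029]
tcp_rot: [3.141, 0.0, 1.636]
ft_force: [1.6, 0.2, 1.5]
opening: 0.0448
```

Call:
apply_moves(deltas=[{"dp": [0, 0, -0.4], "delta_rot": [0, 0, 0], "gripper": -1}, {"dp": [0, 0, -0.5], "delta_rot": [0, 0, 0], "gripper": -1}, {"dp": [0, 0, -0.3], "delta_rot": [0, 0, 0], "gripper": -1}, {"dp": [0, 0, 0], "delta_rot": [0, 0, 0], "gripper": -1}, {"dp": [0, 0, 0], "delta_rot": [0, 0, 0], "gripper": -1}, {"dp": [0, 0, 0], "delta_rot": [0, 0, 0], "gripper": -1}])

```text
time_s: 16.9
eef_pos: [0.6514, -0.1337, 0.1142]
tcp_rot: [-3.141, 0.0, 1.636]
ft_force: [-0.1, 1.3, -2.6]
opening: 0.0451
```

```bash
python3 - <<'E'
from h import *
im=env.read_camera("scene")
cv2.imwrite("pics/o_s.png",cv2.resize(im[130:300,235:435],None,fx=3.5,fy=3.5,interpolation=cv2.INTER_CUBIC))
E
```

```text
(no output)
```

View pics/o_s.png

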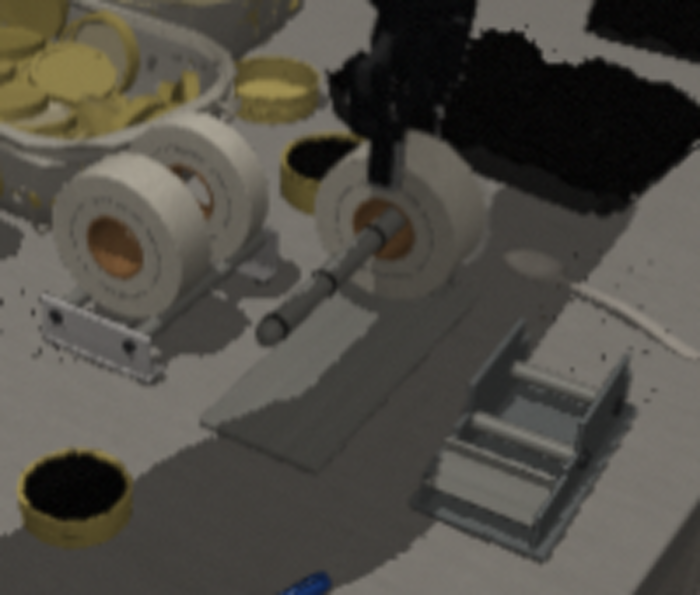

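Call:
apply_moves(deltas=[{"dp": [0, -0.8, 0], "delta_rot": [0, 0, 0], "gripper": -1}, {"dp": [0, -1.6, 0], "delta_rot": [0, 0, 0], "gripper": -1}, {"dp": [0, -2.2, 0], "delta_rot": [0, 0, 0], "gripper": -1}, {"dp": [0, -2.4, 0], "delta_rot": [0, 0, 0], "gripper": -1}, {"dp": [0, -2.4, 0], "delta_rot": [0, 0, 0], "gripper": -1}, {"dp": [0, -2.4, 0], "delta_rot": [0, 0, 0], "gripper": -1}, {"dp": [0, -2.4, 0], "delta_rot": [0, 0, 0], "gripper": -1}, {"dp": [0, -2.4, 0], "delta_rot": [0, 0, 0], "gripper": -1}])

```text
time_s: 17.62
eef_pos: [0.484, -0.1445, 0.1141]
tcp_rot: [-3.141, 0.0, 1.635]
ft_force: [0.5, -0.6, -2.4]
opening: 0.0449
```

Call:
apply_moves(deltas=[{"dp": [0, -2.4, 0], "delta_rot": [0, 0, 0], "gripper": -1}, {"dp": [0, -1.7, 0], "delta_rot": [0, 0, 0], "gripper": -1}, {"dp": [0, -0.8, 0], "delta_rot": [0, 0, 0], "gripper": -1}, {"dp": [0, 0, 0], "delta_rot": [0, 0, 0], "gripper": -1}, {"dp": [0, 0, 0], "delta_rot": [0, 0, 0], "gripper": -1}])

```text
time_s: 18.03
eef_pos: [0.4373, -0.1479, 0.1147]
tcp_rot: [3.141, 0.001, 1.635]
ft_force: [0.2, -0.2, -2.2]
opening: 0.0453
```

Call:
apply_moves(deltas=[{"dp": [0, 0, -1.5], "delta_rot": [0, 0, 0], "gripper": -1}, {"dp": [0, 0, -2.5], "delta_rot": [0, 0, 0], "gripper": -1}, {"dp": [0, 0, -3], "delta_rot": [0, 0, 0], "gripper": -1}, {"dp": [0, 0, -2.5], "delta_rot": [0, 0, 0], "gripper": -1}, {"dp": [0, 0, -1], "delta_rot": [0, 0, 0], "gripper": -1}, {"dp": [0, 0, 0], "delta_rot": [0, 0, 0], "gripper": -1}, {"dp": [0, 0, 0], "delta_rot": [0, 0, 0], "gripper": -1}])

```text
time_s: 18.62
eef_pos: [0.4373, -0.1475, 0.2186]
tcp_rot: [-3.142, -0.0, 1.636]
ft_force: [-0.5, 0.1, -3.2]
opening: 0.045
```

```bash
python3 - <<'E'
from h import *
cv2.imwrite("pics/p_w.png",env.read_camera("wrist")); print(env.read_state()["q"])
E
python3 plan.py .58 -.2789 .22 0.063 20
```

```text
[ 0.89753992  0.01414842 -0.66649133  1.86138743  0.00864543  1.27085705
  0.2937983 ]
[-0.703, 0.672, -0.011, 0.079]
[-0.648, 0.726, -0.011, 0.079]
[-0.589, 0.774, -0.011, 0.079]
[-0.526, 0.818, -0.011, 0.079]
[-0.46, 0.857, -0.011, 0.079]
[-0.392, 0.89, -0.011, 0.079]
[-0.32, 0.918, -0.011, 0.079]
[-0.247, 0.941, -0.011, 0.079]
[-0.173, 0.957, -0.011, 0.079]
[-0.097, 0.968, -0.011, 0.079]
[-0.02, 0.972, -0.011, 0.079]
[0.056, 0.971, -0.011, 0.079]
[0.132, 0.964, -0.011, 0.079]
[0.207, 0.95, -0.011, 0.079]
[0.281, 0.931, -0.011, 0.079]
[0.354, 0.906, -0.011, 0.079]
[0.424, 0.875, -0.011, 0.079]
[0.491, 0.839, -0.011, 0.079]
[0.556, 0.798, -0.011, 0.079]
[0.617, 0.752, -0.011, 0.079]
```

View pics/p_w.png

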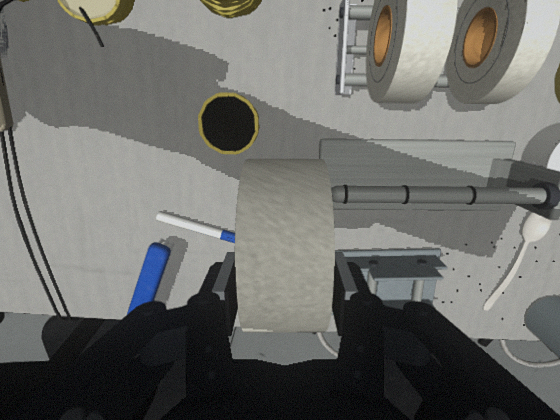

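```bash
python3 plan.py .5873 -.2789 .2186 0.063 16
```

```text
[-0.882, 0.886, -0.005, 0.098]
[-0.79, 0.968, -0.005, 0.098]
[-0.691, 1.041, -0.005, 0.098]
[-0.586, 1.104, -0.005, 0.098]
[-0.475, 1.156, -0.005, 0.098]
[-0.359, 1.197, -0.005, 0.098]
[-0.24, 1.227, -0.005, 0.098]
[-0.118, 1.244, -0.005, 0.098]
[0.005, 1.25, -0.005, 0.098]
[0.127, 1.243, -0.005, 0.098]
[0.249, 1.225, -0.005, 0.098]
[0.368, 1.195, -0.005, 0.098]
[0.483, 1.153, -0.005, 0.098]
[0.594, 1.1, -0.005, 0.098]
[0.699, 1.036, -0.005, 0.098]
[0.797, 0.962, -0.005, 0.098]
```

Call:
apply_moves(deltas=[{"dp": [-0.88, 0.89, 0], "delta_rot": [0, 0, 0.098], "gripper": -1}, {"dp": [-0.79, 0.97, 0], "delta_rot": [0, 0, 0.098], "gripper": -1}, {"dp": [-0.69, 1.04, 0], "delta_rot": [0, 0, 0.098], "gripper": -1}, {"dp": [-0.59, 1.1, 0], "delta_rot": [0, 0, 0.098], "gripper": -1}, {"dp": [-0.47, 1.16, 0], "delta_rot": [0, 0, 0.098], "gripper": -1}, {"dp": [-0.36, 1.2, 0], "delta_rot": [0, 0, 0.098], "gripper": -1}, {"dp": [-0.24, 1.23, 0], "delta_rot": [0, 0, 0.098], "gripper": -1}, {"dp": [-0.12, 1.24, 0], "delta_rot": [0, 0, 0.098], "gripper": -1}])

```text
time_s: 19.33
eef_pos: [0.5122, -0.2134, 0.2169]
tcp_rot: [-3.138, 0.001, 0.847]
ft_force: [-0.6, 0.0, -2.2]
opening: 0.0447
```

Call:
apply_moves(deltas=[{"dp": [0, 1.25, 0], "delta_rot": [0, 0, 0.098], "gripper": -1}, {"dp": [0.13, 1.24, 0], "delta_rot": [0, 0, 0.098], "gripper": -1}, {"dp": [0.25, 1.23, 0], "delta_rot": [0, 0, 0.098], "gripper": -1}, {"dp": [0.37, 1.2, 0], "delta_rot": [0, 0, 0.098], "gripper": -1}, {"dp": [0.48, 1.15, 0], "delta_rot": [0, 0, 0.098], "gripper": -1}, {"dp": [0.59, 1.1, 0], "delta_rot": [0, 0, 0.098], "gripper": -1}, {"dp": [0.7, 1.04, 0], "delta_rot": [0, 0, 0.098], "gripper": -1}, {"dp": [0.8, 0.96, 0], "delta_rot": [0, 0, 0.098], "gripper": -1}])

```text
time_s: 20.0
eef_pos: [0.5878, -0.2789, 0.2164]
tcp_rot: [-3.14, 0.003, 0.063]
ft_force: [0.3, 0.4, -3.1]
opening: 0.0452
```

Call:
apply_moves(deltas=[{"dp": [0, 0, 0], "delta_rot": [0, 0, 0], "gripper": -1}, {"dp": [0, 0, 0], "delta_rot": [0, 0, 0], "gripper": -1}, {"dp": [0, 0, 0], "delta_rot": [0, 0, 0], "gripper": -1}, {"dp": [0, 0, 0], "delta_rot": [0, 0, 0], "gripper": -1}])

```text
time_s: 20.33
eef_pos: [0.5875, -0.2782, 0.2187]
tcp_rot: [-3.141, 0.001, 0.07]
ft_force: [0.4, 1.2, -1.5]
opening: 0.0448
```

```bash
python3 - <<'E'
from h import *
import pickle
st=env.read_state();pickle.dump(st,open("q_w.pkl","wb"));print(st["eef_pos"],st["tcp_rot"],st["q"])
cv2.imwrite("pics/q_w.png",env.read_camera("wrist"))
cv2.imwrite("pics/q_t.png",cv2.resize(env.read_camera("top")[80:260,215:455],None,fx=3,fy=3,interpolation=cv2.INTER_CUBIC))
E
```

```text
[ 0.58754124 -0.27824315  0.21872394] [-3.14102008e+00  9.67052104e-04  7.02399442e-02] [ 0.69518519  0.43070482 -0.44219475  1.38567279  0.18327285  1.36681226
 -1.24938893]
```

View pics/q_w.png

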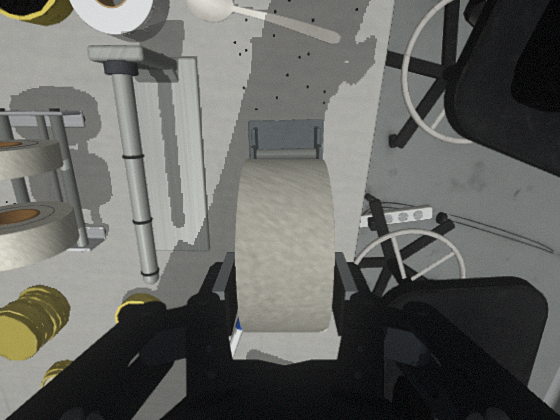

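View pics/q_t.png

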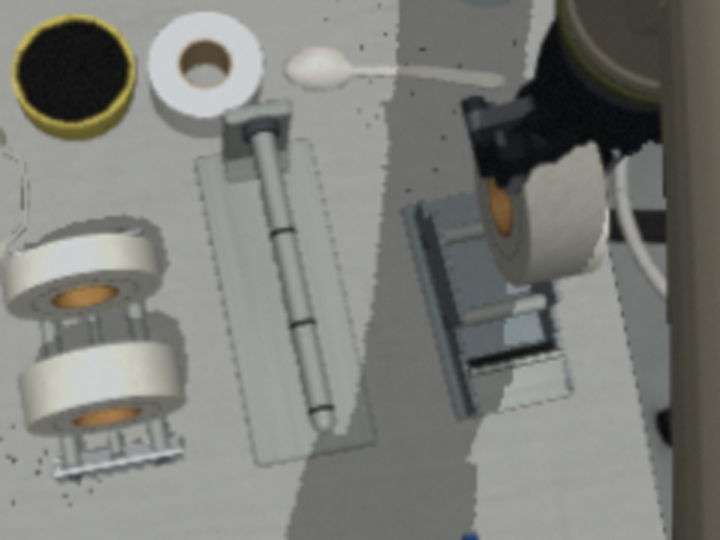

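Call:
apply_moves(deltas=[{"dp": [0, 0, 1.2], "delta_rot": [0, 0, 0], "gripper": -1}, {"dp": [0, 0.05, 2.0], "delta_rot": [0, 0, 0], "gripper": -1}, {"dp": [0, 0, 2.0], "delta_rot": [0, 0, 0], "gripper": -1}, {"dp": [0, 0, 1.4], "delta_rot": [0, 0, 0], "gripper": -1}, {"dp": [0, 0, 0.6], "delta_rot": [0, 0, 0], "gripper": -1}, {"dp": [0, 0, 0], "delta_rot": [0, 0, 0], "gripper": -1}, {"dp": [0, 0, 0], "delta_rot": [0, 0, 0], "gripper": -1}, {"dp": [0, 0, 0], "delta_rot": [0, 0, 0], "gripper": -1}])

```text
time_s: 21.1
eef_pos: [0.5886, -0.2795, 0.1486]
tcp_rot: [3.141, -0.002, 0.068]
ft_force: [0.1, -0.3, -2.6]
opening: 0.0453
```

```bash
python3 - <<'E'
from h import *
cv2.imwrite("pics/r_w.png",env.read_camera("wrist"))
cv2.imwrite("pics/r_s.png",cv2.resize(env.read_camera("scene")[150:300,305:465],None,fx=4,fy=4,interpolation=cv2.INTER_CUBIC))
E
```

```text
(no output)
```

View pics/r_w.png

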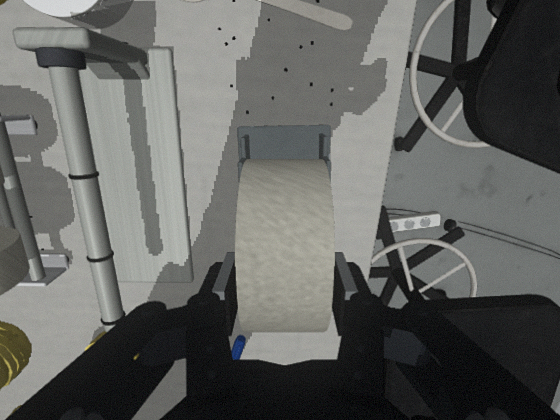

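View pics/r_s.png

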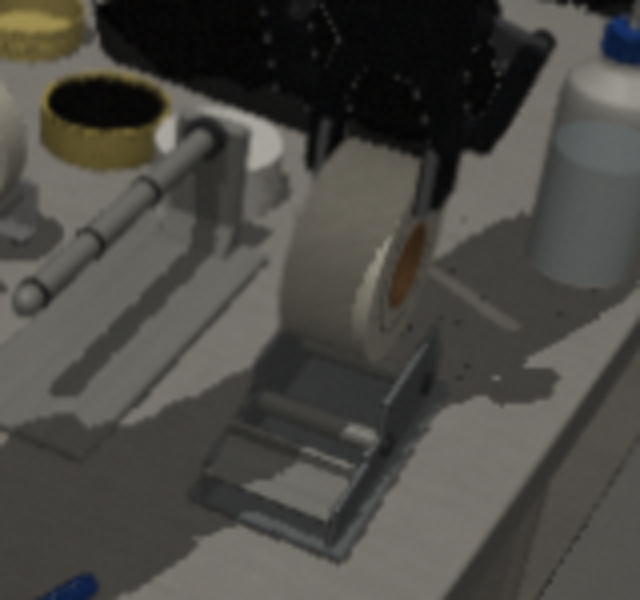

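Call:
apply_moves(deltas=[{"dp": [0, 0, 0.8], "delta_rot": [0, 0, 0], "gripper": -1}, {"dp": [0, 0, 1.0], "delta_rot": [0, 0, 0], "gripper": -1}, {"dp": [0, 0, 1.0], "delta_rot": [0, 0, 0], "gripper": -1}, {"dp": [0, 0, 0.5], "delta_rot": [0, 0, 0], "gripper": -1}, {"dp": [0, 0, 0], "delta_rot": [0, 0, 0], "gripper": -1}, {"dp": [0, 0, 0], "delta_rot": [0, 0, 0], "gripper": -1}, {"dp": [0, 0, 0], "delta_rot": [0, 0, 0], "gripper": -1}])

```text
time_s: 21.78
eef_pos: [0.5882, -0.2795, 0.1147]
tcp_rot: [3.141, -0.0, 0.068]
ft_force: [0.6, 0.1, -3.1]
opening: 0.0451
```

Call:
apply_moves(deltas=[{"dp": [0, 0, 0.3], "delta_rot": [0, 0, 0], "gripper": -1}, {"dp": [0, 0, 0.2], "delta_rot": [0, 0, 0], "gripper": -1}, {"dp": [0, 0, 0.1], "delta_rot": [0, 0, 0], "gripper": -1}, {"dp": [0, 0, 0], "delta_rot": [0, 0, 0], "gripper": -1}, {"dp": [0, 0, 0], "delta_rot": [0, 0, 0], "gripper": -1}])

```text
time_s: 22.2
eef_pos: [0.5887, -0.2796, 0.1106]
tcp_rot: [3.14, -0.002, 0.068]
ft_force: [-4.4, 2.0, 10.4]
opening: 0.0449
```

Contact at the expected height. Release and rise.

Call:
apply_moves(deltas=[{"dp": [0, 0, -0.1], "delta_rot": [0, 0, 0], "gripper": -1}, {"dp": [0, 0, 0], "delta_rot": [0, 0, 0], "gripper": 0.15}, {"dp": [0, 0, 0], "delta_rot": [0, 0, 0], "gripper": 0.3}, {"dp": [0, 0, 0], "delta_rot": [0, 0, 0], "gripper": 0.45}, {"dp": [0, 0, 0], "delta_rot": [0, 0, 0], "gripper": 0.45}, {"dp": [0, 0, 0], "delta_rot": [0, 0, 0], "gripper": 0.45}])

```text
time_s: 22.7
eef_pos: [0.5881, -0.2794, 0.1093]
tcp_rot: [3.142, -0.0, 0.068]
ft_force: [0.2, -1.1, 0.7]
opening: 0.0621
```

Call:
apply_moves(deltas=[{"dp": [0, 0, -1.5], "delta_rot": [0, 0, 0], "gripper": 0.45}, {"dp": [0, 0, -2.5], "delta_rot": [0, 0, 0], "gripper": 0.45}, {"dp": [0, 0, -3], "delta_rot": [0, 0, 0], "gripper": 0.45}, {"dp": [0, 0, -2], "delta_rot": [0, 0, 0], "gripper": 0.45}, {"dp": [0, 0, 0], "delta_rot": [0, 0, 0], "gripper": 0.45}, {"dp": [0, 0, 0], "delta_rot": [0, 0, 0], "gripper": 0.45}])

```text
time_s: 23.2
eef_pos: [0.5887, -0.2796, 0.2007]
tcp_rot: [3.14, -0.002, 0.068]
ft_force: [-0.8, -0.4, 0.1]
opening: 0.062
```

```bash
python3 - <<'E'
from h import *
cv2.imwrite("pics/s_w.png",env.read_camera("wrist"))
cv2.imwrite("pics/s_s.png",cv2.resize(env.read_camera("scene")[150:300,305:465],None,fx=4,fy=4,interpolation=cv2.INTER_CUBIC))
E
python3 plan.py .6022 -.002 .1995 1.634 16
```

```text
[0.208, -1.723, -0.007, -0.098]
[0.376, -1.694, -0.007, -0.098]
[0.54, -1.65, -0.007, -0.098]
[0.698, -1.589, -0.007, -0.098]
[0.85, -1.513, -0.007, -0.098]
[0.994, -1.423, -0.007, -0.098]
[1.128, -1.319, -0.007, -0.098]
[1.252, -1.202, -0.007, -0.098]
[1.363, -1.074, -0.007, -0.098]
[1.462, -0.936, -0.007, -0.098]
[1.546, -0.788, -0.007, -0.098]
[1.616, -0.634, -0.007, -0.098]
[1.67, -0.473, -0.007, -0.098]
[1.708, -0.307, -0.007, -0.098]
[1.73, -0.139, -0.007, -0.098]
[1.735, 0.031, -0.007, -0.098]
```

View pics/s_w.png

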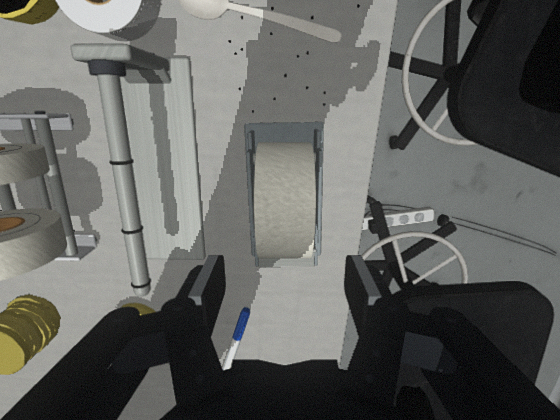

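View pics/s_s.png

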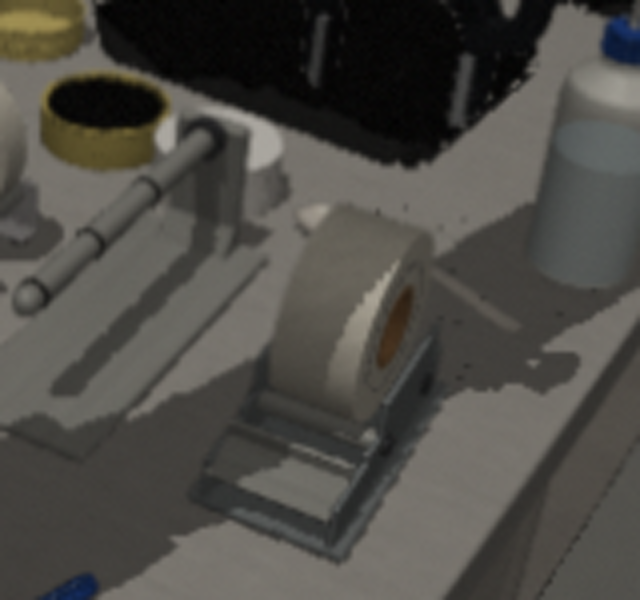

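Call:
apply_moves(deltas=[{"dp": [0.21, -1.72, 0], "delta_rot": [0, 0, -0.098], "gripper": 0}, {"dp": [0.38, -1.69, 0], "delta_rot": [0, 0, -0.098], "gripper": 0}, {"dp": [0.54, -1.65, 0], "delta_rot": [0, 0, -0.098], "gripper": 0}, {"dp": [0.7, -1.59, 0], "delta_rot": [0, 0, -0.098], "gripper": 0}, {"dp": [0.85, -1.51, 0], "delta_rot": [0, 0, -0.098], "gripper": 0}, {"dp": [0.99, -1.42, 0], "delta_rot": [0, 0, -0.098], "gripper": 0}, {"dp": [1.13, -1.32, 0], "delta_rot": [0, 0, -0.098], "gripper": 0}, {"dp": [1.25, -1.2, 0], "delta_rot": [0, 0, -0.098], "gripper": 0}])

```text
time_s: 23.97
eef_pos: [0.5947, -0.14, 0.198]
tcp_rot: [-3.14, 0.001, 0.857]
ft_force: [0.7, 0.1, 0.0]
opening: 0.0429
```

Call:
apply_moves(deltas=[{"dp": [1.36, -1.07, 0], "delta_rot": [0, 0, -0.098], "gripper": 0}, {"dp": [1.46, -0.94, 0], "delta_rot": [0, 0, -0.098], "gripper": 0}, {"dp": [1.55, -0.79, 0], "delta_rot": [0, 0, -0.098], "gripper": 0}, {"dp": [1.62, -0.63, 0], "delta_rot": [0, 0, -0.098], "gripper": 0}, {"dp": [1.67, -0.47, 0], "delta_rot": [0, 0, -0.098], "gripper": 0}, {"dp": [1.71, -0.31, 0], "delta_rot": [0, 0, -0.098], "gripper": 0}, {"dp": [1.73, -0.14, 0], "delta_rot": [0, 0, -0.098], "gripper": 0}, {"dp": [1.74, 0.03, 0], "delta_rot": [0, 0, -0.098], "gripper": 0}])

```text
time_s: 24.63
eef_pos: [0.6018, -0.0014, 0.1981]
tcp_rot: [-3.14, -0.0, 1.641]
ft_force: [0.7, 0.9, -0.4]
opening: 0.0428
```

Call:
apply_moves(deltas=[{"dp": [0, 0, 1.5], "delta_rot": [0, 0, 0], "gripper": 0}, {"dp": [0, 0, 2.0], "delta_rot": [0, 0, 0], "gripper": 0}, {"dp": [0, 0, 1.0], "delta_rot": [0, 0, 0], "gripper": 0}, {"dp": [0, 0, 0], "delta_rot": [0, 0, 0], "gripper": 0}, {"dp": [0, 0, 0], "delta_rot": [0, 0, 0], "gripper": 0}, {"dp": [0, 0, 0], "delta_rot": [0, 0, 0], "gripper": 0}])

```text
time_s: 25.13
eef_pos: [0.6028, -0.0022, 0.155]
tcp_rot: [3.141, -0.0, 1.636]
ft_force: [0.2, -0.3, 0.0]
opening: 0.0425
```

```bash
python3 - <<'E'
from h import *
cv2.imwrite("pics/t_w.png",env.read_camera("wrist"))
E
python3 plan.py .602 -.002 .1055 1.636 1
```

```text
[0.024, -0.091, 4.982, -0.001]
```

View pics/t_w.png

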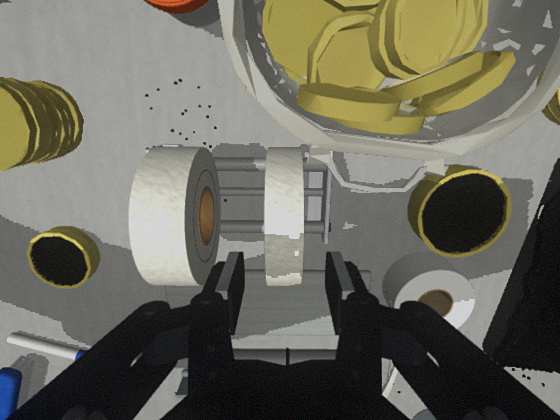

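Call:
apply_moves(deltas=[{"dp": [0, 0, 1.0], "delta_rot": [0, 0, 0], "gripper": 0}, {"dp": [0, 0, 1.6], "delta_rot": [0, 0, 0], "gripper": 0}, {"dp": [0, 0, 1.4], "delta_rot": [0, 0, 0], "gripper": 0}, {"dp": [0, 0, 0.9], "delta_rot": [0, 0, 0], "gripper": 0}, {"dp": [0, 0, 0], "delta_rot": [0, 0, 0], "gripper": 0}, {"dp": [0, 0, 0], "delta_rot": [0, 0, 0], "gripper": -0.4}, {"dp": [0, 0, 0], "delta_rot": [0, 0, 0], "gripper": -1}, {"dp": [0, 0, 0], "delta_rot": [0, 0, 0], "gripper": -1}], force=40)

```text
time_s: 25.85
eef_pos: [0.6029, -0.002, 0.1061]
tcp_rot: [3.141, 0.0, 1.636]
ft_force: [0.1, -0.4, -2.1]
opening: 0.0228
```

Call:
apply_moves(deltas=[{"dp": [0, 0, 0], "delta_rot": [0, 0, 0], "gripper": -1}, {"dp": [0, 0, 0], "delta_rot": [0, 0, 0], "gripper": -1}, {"dp": [0, 0, 0], "delta_rot": [0, 0, 0], "gripper": -1}])

```text
time_s: 26.1
eef_pos: [0.6027, -0.0021, 0.1059]
tcp_rot: [3.141, 0.0, 1.636]
ft_force: [-0.3, -0.2, 0.5]
opening: 0.0236
```

Call:
apply_moves(deltas=[{"dp": [0, 0, -1.2], "delta_rot": [0, 0, 0], "gripper": -1}, {"dp": [0, 0, -2.5], "delta_rot": [0, 0, 0], "gripper": -1}, {"dp": [0, 0, -3.0], "delta_rot": [0, 0, 0], "gripper": -1}, {"dp": [0, 0, -3.0], "delta_rot": [0, 0, 0], "gripper": -1}, {"dp": [-0.6, 0, -1.5], "delta_rot": [0, 0, 0], "gripper": -1}, {"dp": [-1.8, 0, -0.4], "delta_rot": [0, 0, 0], "gripper": -1}, {"dp": [-2.8, 0, 0], "delta_rot": [0, 0, 0], "gripper": -1}, {"dp": [-3.0, -1.0, 0], "delta_rot": [0, 0, 0], "gripper": -1}])

```text
time_s: 26.77
eef_pos: [0.5988, -0.084, 0.2229]
tcp_rot: [3.139, -0.0, 1.639]
ft_force: [0.1, -1.7, -1.8]
opening: 0.0238
```

Call:
apply_moves(deltas=[{"dp": [-2.6, -2.0, 0], "delta_rot": [0, 0, 0], "gripper": -1}, {"dp": [-1.7, -3.0, 0], "delta_rot": [0, 0, 0], "gripper": -1}, {"dp": [-0.96, -3.3, 0], "delta_rot": [0, 0, 0], "gripper": -1}, {"dp": [0, -3.2, 0], "delta_rot": [0, 0, 0], "gripper": -1}, {"dp": [0, -2.3, 0], "delta_rot": [0, 0, 0], "gripper": -1}, {"dp": [0, -1.4, 0], "delta_rot": [0, 0, 0], "gripper": -1}, {"dp": [0, 0, 0], "delta_rot": [0, 0, 0], "gripper": -1}, {"dp": [0, 0, 0], "delta_rot": [0, 0, 0], "gripper": -1}])

```text
time_s: 27.43
eef_pos: [0.4494, -0.1472, 0.2224]
tcp_rot: [3.141, 0.002, 1.635]
ft_force: [0.1, 0.5, -1.3]
opening: 0.0235
```

Call:
apply_moves(deltas=[{"dp": [0, 0, 1.5], "delta_rot": [0, 0, 0], "gripper": -1}, {"dp": [0, 0, 3.0], "delta_rot": [0, 0, 0], "gripper": -1}, {"dp": [0, 0, 3.0], "delta_rot": [0, 0, 0], "gripper": -1}, {"dp": [0, 0, 2.0], "delta_rot": [0, 0, 0], "gripper": -1}, {"dp": [0, 0, 1.0], "delta_rot": [0, 0, 0], "gripper": -1}, {"dp": [0, 0, 0], "delta_rot": [0, 0, 0], "gripper": -1}, {"dp": [0, 0, 0], "delta_rot": [0, 0, 0], "gripper": -1}, {"dp": [0, 0, 0], "delta_rot": [0, 0, 0], "gripper": -1}])

```text
time_s: 28.1
eef_pos: [0.4508, -0.1469, 0.1179]
tcp_rot: [3.14, 0.001, 1.636]
ft_force: [0.0, -0.2, -1.2]
opening: 0.0232
```

```bash
python3 - <<'E'
from h import *
cv2.imwrite("pics/u_w.png",env.read_camera("wrist"))
im=env.read_camera("scene")
cv2.imwrite("pics/u_s.png",cv2.resize(im[130:300,235:435],None,fx=3.5,fy=3.5,interpolation=cv2.INTER_CUBIC))
E
python3 plan.py .584 -.1380 .111 1.636 1
```

```text
[0.051, 13.375, 0.679, -0.0]
```

View pics/u_w.png

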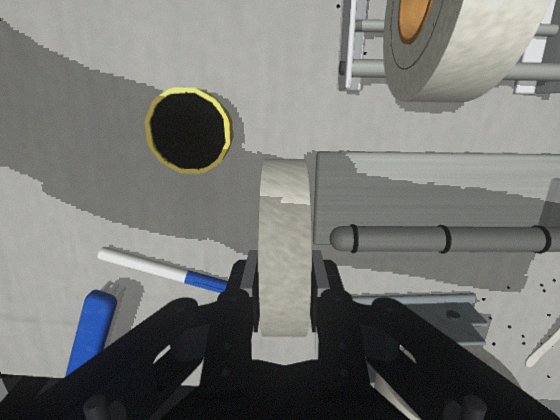

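View pics/u_s.png

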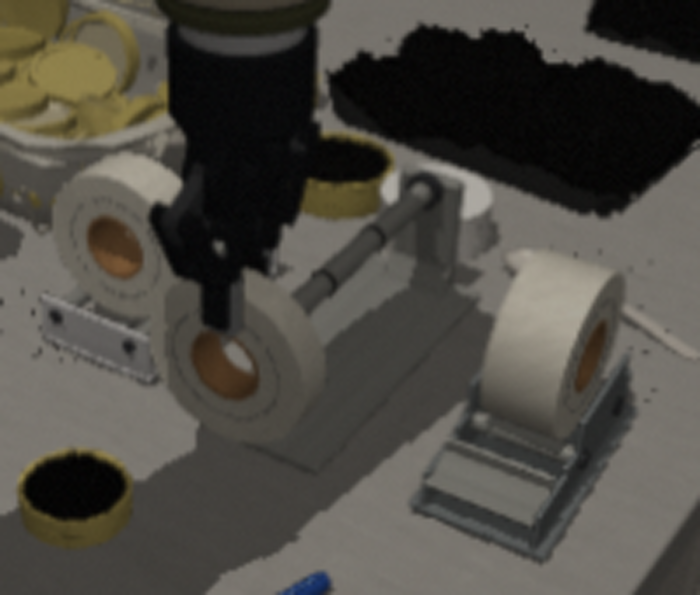

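Call:
apply_moves(deltas=[{"dp": [0, 0, 0.4], "delta_rot": [0, 0, 0], "gripper": -1}, {"dp": [0.03, 0, 0.3], "delta_rot": [0, 0, 0], "gripper": -1}, {"dp": [0, 0, 0], "delta_rot": [0, 0, 0], "gripper": -1}, {"dp": [0, 0.6, 0], "delta_rot": [0, 0, 0], "gripper": -1}, {"dp": [0, 1.2, 0], "delta_rot": [0, 0, 0], "gripper": -1}, {"dp": [0, 1.2, 0], "delta_rot": [0, 0, 0], "gripper": -1}, {"dp": [0, 1.0, 0], "delta_rot": [0, 0, 0], "gripper": -1}, {"dp": [0, 0.8, 0], "delta_rot": [0, 0, 0], "gripper": -1}])

```text
time_s: 28.87
eef_pos: [0.4986, -0.1434, 0.1094]
tcp_rot: [3.141, -0.0, 1.636]
ft_force: [-0.2, -0.7, -0.9]
opening: 0.0234
```

Call:
apply_moves(deltas=[{"dp": [0, 1.2, -0.1], "delta_rot": [0, 0, 0], "gripper": -1}, {"dp": [0, 1.8, 0], "delta_rot": [0, 0, 0], "gripper": -1}, {"dp": [0, 2.0, 0], "delta_rot": [0, 0, 0], "gripper": -1}, {"dp": [0, 1.8, 0], "delta_rot": [0, 0, 0], "gripper": -1}, {"dp": [0, 1.1, 0], "delta_rot": [0, 0, 0], "gripper": -1}, {"dp": [0, 0.6, 0], "delta_rot": [0, 0, 0], "gripper": -1}, {"dp": [0, 0, 0], "delta_rot": [0, 0, 0], "gripper": -1}, {"dp": [0, 0, 0], "delta_rot": [0, 0, 0], "gripper": -1}])

```text
time_s: 29.53
eef_pos: [0.582, -0.1378, 0.1101]
tcp_rot: [-3.141, -0.0, 1.636]
ft_force: [-0.6, -0.2, -1.7]
opening: 0.0233
```

```bash
python3 - <<'E'
from h import *
print(env.read_state()["eef_pos"])
cv2.imwrite("pics/v_w.png",env.read_camera("wrist"))
E
```

```text
[ 0.58195707 -0.13784039  0.11012497]
```

View pics/v_w.png

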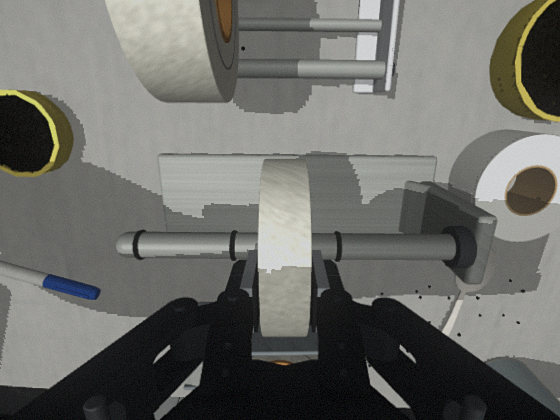

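Call:
apply_moves(deltas=[{"dp": [0, 0.18, 0], "delta_rot": [0, 0, 0], "gripper": -1}, {"dp": [0, 0, 0.4], "delta_rot": [0, 0, 0], "gripper": -1}, {"dp": [0, 0, 0.4], "delta_rot": [0, 0, 0], "gripper": -1}, {"dp": [0, 0, 0.25], "delta_rot": [0, 0, 0], "gripper": -1}, {"dp": [0, 0, 0.1], "delta_rot": [0, 0, 0], "gripper": -1}, {"dp": [0, 0, 0], "delta_rot": [0, 0, 0], "gripper": -1}, {"dp": [0, 0, 0], "delta_rot": [0, 0, 0], "gripper": -1}])

```text
time_s: 30.17
eef_pos: [0.584, -0.1379, 0.0989]
tcp_rot: [3.142, 0.0, 1.636]
ft_force: [-0.0, 0.1, -1.3]
opening: 0.0232
```

Call:
apply_moves(deltas=[{"dp": [0, 0, 0.15], "delta_rot": [0, 0, 0], "gripper": -1}, {"dp": [0, 0, 0], "delta_rot": [0, 0, 0], "gripper": -1}, {"dp": [0, 0, 0], "delta_rot": [0, 0, 0], "gripper": -1}])

```text
time_s: 30.42
eef_pos: [0.5843, -0.1379, 0.0984]
tcp_rot: [3.141, 0.001, 1.636]
ft_force: [-3.7, -0.1, 8.0]
opening: 0.0236
```

Contact. Release and rise.

Call:
apply_moves(deltas=[{"dp": [0, 0, -0.1], "delta_rot": [0, 0, 0], "gripper": -1}, {"dp": [0, 0, 0], "delta_rot": [0, 0, 0], "gripper": -0.35}, {"dp": [0, 0, 0], "delta_rot": [0, 0, 0], "gripper": -0.15}, {"dp": [0, 0, 0], "delta_rot": [0, 0, 0], "gripper": 0}, {"dp": [0, 0, 0], "delta_rot": [0, 0, 0], "gripper": 0}, {"dp": [0, 0, 0], "delta_rot": [0, 0, 0], "gripper": 0}])

```text
time_s: 30.92
eef_pos: [0.584, -0.1379, 0.0983]
tcp_rot: [-3.142, 0.0, 1.636]
ft_force: [0.9, 0.2, 0.0]
opening: 0.0425
```

Call:
apply_moves(deltas=[{"dp": [0, 0, -1.5], "delta_rot": [0, 0, 0], "gripper": 0}, {"dp": [0, 0, -2.5], "delta_rot": [0, 0, 0], "gripper": 0}, {"dp": [0, 0, -3], "delta_rot": [0, 0, 0], "gripper": 0}, {"dp": [0, 0, -2], "delta_rot": [0, 0, 0], "gripper": 0}, {"dp": [0, 0, 0], "delta_rot": [0, 0, 0], "gripper": 0.2}, {"dp": [0, 0, 0], "delta_rot": [0, 0, 0], "gripper": 0.2}])

```text
time_s: 31.42
eef_pos: [0.5846, -0.138, 0.1894]
tcp_rot: [3.14, 0.001, 1.636]
ft_force: [0.1, 0.1, -1.1]
opening: 0.0512
```

```bash
python3 - <<'E'
from h import *
import pickle
st=env.read_state();pickle.dump(st,open("x_w.pkl","wb"))
cv2.imwrite("pics/x_w.png",env.read_camera("wrist"))
E
python3 plan.py .5264 -.0070 .19 1.634 8|head -1
```

```text
[1.68, -0.612, -0.023, 0.0]
```

View pics/x_w.png

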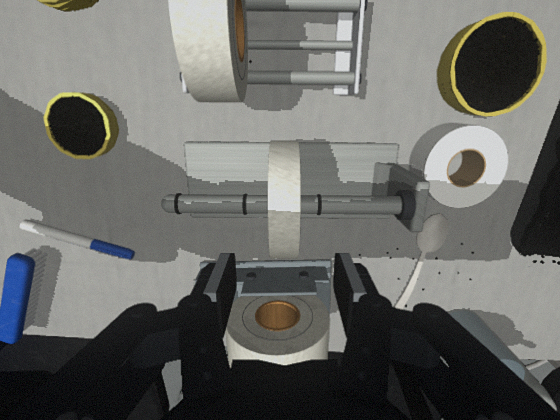

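Call:
apply_moves(deltas=[{"dp": [1.2, -0.4, 0], "delta_rot": [0, 0, 0], "gripper": 0.2}, {"dp": [2.5, -0.9, 0], "delta_rot": [0, 0, 0], "gripper": 0.2}, {"dp": [3.0, -1.15, 0], "delta_rot": [0, 0, 0], "gripper": 0.2}, {"dp": [3.0, -1.15, 0], "delta_rot": [0, 0, 0], "gripper": 0.2}, {"dp": [2.5, -0.9, 0], "delta_rot": [0, 0, 0], "gripper": 0.2}, {"dp": [1.24, -0.4, 1.0], "delta_rot": [0, 0, 0], "gripper": 0.2}, {"dp": [0, 0, 2.0], "delta_rot": [0, 0, 0], "gripper": 0.2}, {"dp": [0, 0, 1.0], "delta_rot": [0, 0, 0], "gripper": 0.2}])

```text
time_s: 32.13
eef_pos: [0.5245, -0.0055, 0.1461]
tcp_rot: [-3.139, 0.0, 1.638]
ft_force: [0.1, -0.4, -0.4]
opening: 0.0511
```

Call:
apply_moves(deltas=[{"dp": [0, 0, 0], "delta_rot": [0, 0, 0], "gripper": 0.2}, {"dp": [0, 0, 0], "delta_rot": [0, 0, 0], "gripper": 0.2}, {"dp": [0, 0, 0], "delta_rot": [0, 0, 0], "gripper": 0.2}])

```text
time_s: 32.38
eef_pos: [0.5267, -0.0072, 0.1487]
tcp_rot: [3.141, -0.0, 1.635]
ft_force: [0.8, -0.3, 0.4]
opening: 0.0511
```

```bash
python3 - <<'E'
from h import *
cv2.imwrite("pics/y_w.png",env.read_camera("wrist"))
E
```

```text
(no output)
```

View pics/y_w.png

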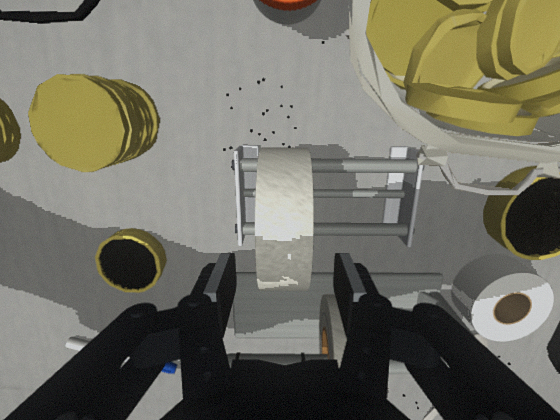

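Call:
apply_moves(deltas=[{"dp": [0, 0, 1.0], "delta_rot": [0, 0, 0], "gripper": 0.2}, {"dp": [0, 0, 1.3], "delta_rot": [0, 0, 0], "gripper": 0.2}, {"dp": [0, 0, 1.2], "delta_rot": [0, 0, 0], "gripper": 0.2}, {"dp": [0, 0, 0.75], "delta_rot": [0, 0, 0], "gripper": 0.2}, {"dp": [0, 0, 0], "delta_rot": [0, 0, 0], "gripper": 0.2}, {"dp": [0, 0, 0], "delta_rot": [0, 0, 0], "gripper": -0.15}, {"dp": [0, 0, 0], "delta_rot": [0, 0, 0], "gripper": -1}, {"dp": [0, 0, 0], "delta_rot": [0, 0, 0], "gripper": -1}], force=40)

```text
time_s: 33.1
eef_pos: [0.5267, -0.0069, 0.1062]
tcp_rot: [3.141, 0.0, 1.636]
ft_force: [0.0, -0.2, -2.0]
opening: 0.0333
```

Call:
apply_moves(deltas=[{"dp": [0, 0, 0], "delta_rot": [0, 0, 0], "gripper": -1}, {"dp": [0, 0, 0], "delta_rot": [0, 0, 0], "gripper": -1}, {"dp": [0, 0, 0], "delta_rot": [0, 0, 0], "gripper": -1}])

```text
time_s: 33.35
eef_pos: [0.5265, -0.007, 0.1061]
tcp_rot: [3.141, 0.0, 1.636]
ft_force: [0.6, 0.2, -1.4]
opening: 0.0332
```

Call:
apply_moves(deltas=[{"dp": [0, 0, -1.5], "delta_rot": [0, 0, 0], "gripper": -1}, {"dp": [0, 0, -2.5], "delta_rot": [0, 0, 0], "gripper": -1}, {"dp": [0, 0, -3.0], "delta_rot": [0, 0, 0], "gripper": -1}, {"dp": [0, -0.6, -1.5], "delta_rot": [0, 0, 0], "gripper": -1}, {"dp": [-0.9, -1.4, 0], "delta_rot": [0, 0, 0], "gripper": -1}, {"dp": [-2.0, -2.0, 0], "delta_rot": [0, 0, 0], "gripper": -1}, {"dp": [-2.8, -1.9, 0], "delta_rot": [0, 0, 0], "gripper": -1}, {"dp": [-3.0, -1.5, 0], "delta_rot": [0, 0, 0], "gripper": -1}])

```text
time_s: 34.02
eef_pos: [0.4571, -0.0987, 0.1911]
tcp_rot: [3.141, 0.001, 1.638]
ft_force: [1.0, -1.0, -2.1]
opening: 0.033
```

Call:
apply_moves(deltas=[{"dp": [-2.5, -1.1, 0], "delta_rot": [0, 0, 0], "gripper": -1}, {"dp": [-1.6, -0.5, 0], "delta_rot": [0, 0, 0], "gripper": -1}, {"dp": [-0.63, 0, 0], "delta_rot": [0, 0, 0], "gripper": -1}, {"dp": [0, 0, 1.5], "delta_rot": [0, 0, 0], "gripper": -1}, {"dp": [0, 0, 3.0], "delta_rot": [0, 0, 0], "gripper": -1}, {"dp": [0, 0, 2.0], "delta_rot": [0, 0, 0], "gripper": -1}, {"dp": [0, 0, 1.0], "delta_rot": [0, 0, 0], "gripper": -1}, {"dp": [0, 0, 0], "delta_rot": [0, 0, 0], "gripper": -1}])

```text
time_s: 34.68
eef_pos: [0.4444, -0.1457, 0.1141]
tcp_rot: [-3.139, -0.002, 1.637]
ft_force: [0.3, 0.8, -2.1]
opening: 0.0333
```

Call:
apply_moves(deltas=[{"dp": [0, 0, 0], "delta_rot": [0, 0, 0], "gripper": -1}, {"dp": [0, 0, 0], "delta_rot": [0, 0, 0], "gripper": -1}])

```text
time_s: 34.85
eef_pos: [0.4464, -0.1467, 0.1172]
tcp_rot: [3.14, 0.001, 1.636]
ft_force: [-0.7, -0.5, -1.1]
opening: 0.033
```

```bash
python3 - <<'E'
from h import *
cv2.imwrite("pics/z_w.png",env.read_camera("wrist"))
im=env.read_camera("scene")
cv2.imwrite("pics/z_s.png",cv2.resize(im[130:300,235:435],None,fx=3.5,fy=3.5,interpolation=cv2.INTER_CUBIC))
E
python3 plan.py .5205 -.1420 .1111 1.636 1
```

```text
[0.011, 7.441, 0.608, -0.0]
```

View pics/z_w.png

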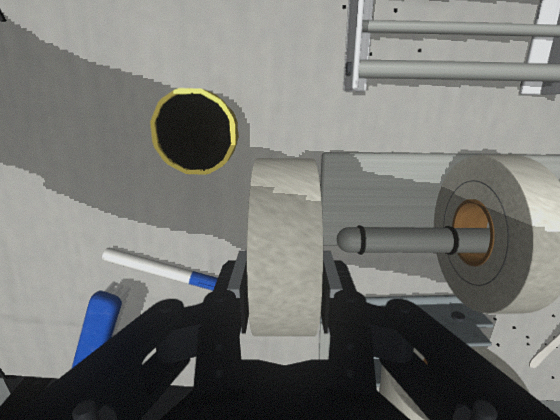

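View pics/z_s.png

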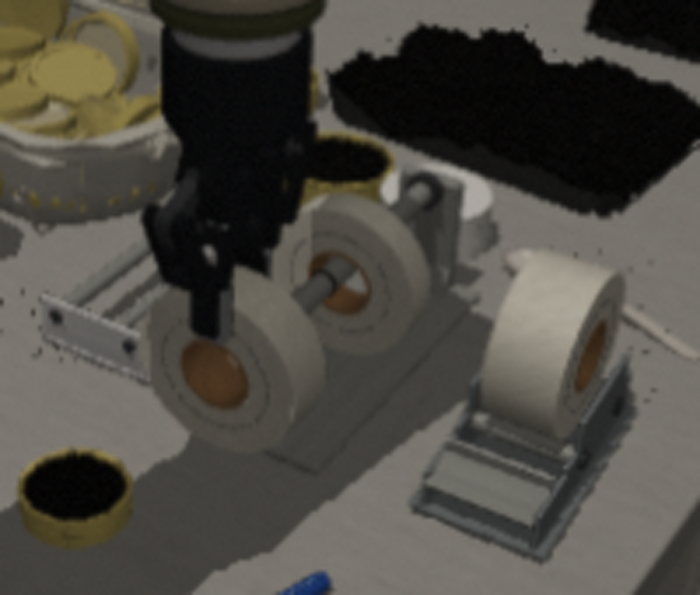

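Call:
apply_moves(deltas=[{"dp": [0, 0, 0.3], "delta_rot": [0, 0, 0], "gripper": -1}, {"dp": [0, 0, 0.25], "delta_rot": [0, 0, 0], "gripper": -1}, {"dp": [0, 0, 0], "delta_rot": [0, 0, 0], "gripper": -1}, {"dp": [0, 0.5, 0], "delta_rot": [0, 0, 0], "gripper": -1}, {"dp": [0, 1.0, 0], "delta_rot": [0, 0, 0], "gripper": -1}, {"dp": [0, 1.2, 0], "delta_rot": [0, 0, 0], "gripper": -1}, {"dp": [0, 1.0, 0], "delta_rot": [0, 0, 0], "gripper": -1}, {"dp": [0, 0.8, 0], "delta_rot": [0, 0, 0], "gripper": -1}])

```text
time_s: 35.62
eef_pos: [0.4918, -0.1436, 0.1105]
tcp_rot: [3.141, -0.0, 1.636]
ft_force: [-0.2, -0.2, -2.2]
opening: 0.0333
```

Call:
apply_moves(deltas=[{"dp": [0, 1.2, 0], "delta_rot": [0, 0, 0], "gripper": -1}, {"dp": [0, 1.0, 0], "delta_rot": [0, 0, 0], "gripper": -1}, {"dp": [0, 0.7, 0], "delta_rot": [0, 0, 0], "gripper": -1}, {"dp": [0, 0, 0], "delta_rot": [0, 0, 0], "gripper": -1}, {"dp": [0, 0, 0], "delta_rot": [0, 0, 0], "gripper": -1}, {"dp": [0, 0, 0], "delta_rot": [0, 0, 0], "gripper": -1}])

```text
time_s: 36.12
eef_pos: [0.5188, -0.142, 0.1103]
tcp_rot: [-3.141, -0.0, 1.636]
ft_force: [0.5, -0.7, -1.6]
opening: 0.0332
```

Target x .5203, TCP z .099.

Call:
apply_moves(deltas=[{"dp": [0, 0.15, 0], "delta_rot": [0, 0, 0], "gripper": -1}, {"dp": [0, 0, 0.4], "delta_rot": [0, 0, 0], "gripper": -1}, {"dp": [0, 0, 0.4], "delta_rot": [0, 0, 0], "gripper": -1}, {"dp": [0, 0, 0.25], "delta_rot": [0, 0, 0], "gripper": -1}, {"dp": [0, 0, 0.2], "delta_rot": [0, 0, 0], "gripper": -1}, {"dp": [0, 0, 0], "delta_rot": [0, 0, 0], "gripper": -1}, {"dp": [0, 0, 0], "delta_rot": [0, 0, 0], "gripper": -1}])

```text
time_s: 36.7
eef_pos: [0.5203, -0.142, 0.0985]
tcp_rot: [-3.141, 0.001, 1.636]
ft_force: [-5.8, 0.3, 9.2]
opening: 0.0333
```

Call:
apply_moves(deltas=[{"dp": [0, 0, -0.1], "delta_rot": [0, 0, 0], "gripper": -1}, {"dp": [0, 0, 0], "delta_rot": [0, 0, 0], "gripper": -0.1}, {"dp": [0, 0, 0], "delta_rot": [0, 0, 0], "gripper": 0.05}, {"dp": [0, 0, 0], "delta_rot": [0, 0, 0], "gripper": 0.2}, {"dp": [0, 0, 0], "delta_rot": [0, 0, 0], "gripper": 0.2}, {"dp": [0, 0, 0], "delta_rot": [0, 0, 0], "gripper": 0.2}])

```text
time_s: 37.2
eef_pos: [0.5207, -0.1419, 0.0988]
tcp_rot: [3.142, 0.0, 1.636]
ft_force: [0.0, 0.5, -0.6]
opening: 0.0509
```

Call:
apply_moves(deltas=[{"dp": [0, 0, -1.5], "delta_rot": [0, 0, 0], "gripper": 0.2}, {"dp": [0, 0, -2.5], "delta_rot": [0, 0, 0], "gripper": 0.2}, {"dp": [0, 0, -3.5], "delta_rot": [0, 0, 0], "gripper": 0.2}, {"dp": [0, 0, -4], "delta_rot": [0, 0, 0], "gripper": 0.2}, {"dp": [0.5, 0.8, -3.5], "delta_rot": [0, 0, 0], "gripper": 1}, {"dp": [0.8, 1.2, -2], "delta_rot": [0, 0, 0], "gripper": 1}, {"dp": [0, 0, 0], "delta_rot": [0, 0, 0], "gripper": 1}, {"dp": [0, 0, 0], "delta_rot": [0, 0, 0], "gripper": 1}])

```text
time_s: 37.87
eef_pos: [0.5406, -0.127, 0.2699]
tcp_rot: [3.14, 0.001, 1.637]
ft_force: [-0.3, 0.6, -0.5]
opening: 0.0855
```

Call:
apply_moves(deltas=[{"dp": [0, 0, 0], "delta_rot": [0, 0, 0], "gripper": 1}, {"dp": [0, 0, 0], "delta_rot": [0, 0, 0], "gripper": 1}])

```text
time_s: 38.03
eef_pos: [0.539, -0.1281, 0.2676]
tcp_rot: [-3.139, -0.0, 1.635]
ft_force: [0.2, 0.3, -0.0]
opening: 0.0851
```

```bash
python3 - <<'E'
from h import *
import pickle
st=env.read_state();pickle.dump(st,open("zz_w.pkl","wb"))
cv2.imwrite("pics/zz_w.png",env.read_camera("wrist"))
cv2.imwrite("pics/zz_t.png",env.read_camera("top"))
im=env.read_camera("scene")
cv2.imwrite("pics/zz_s.png",cv2.resize(im[130:300,205:435],None,fx=3.4,fy=3.4,interpolation=cv2.INTER_CUBIC))
E
```

```text
(no output)
```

View pics/zz_w.png

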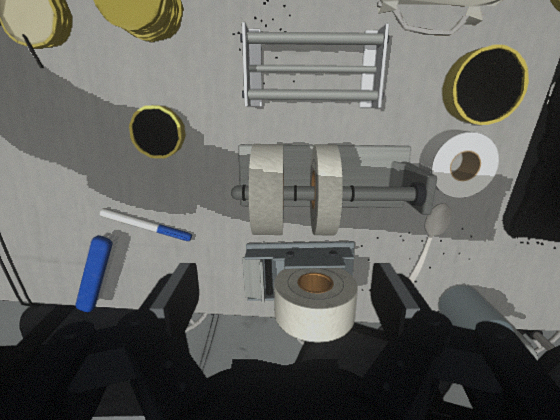

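View pics/zz_s.png

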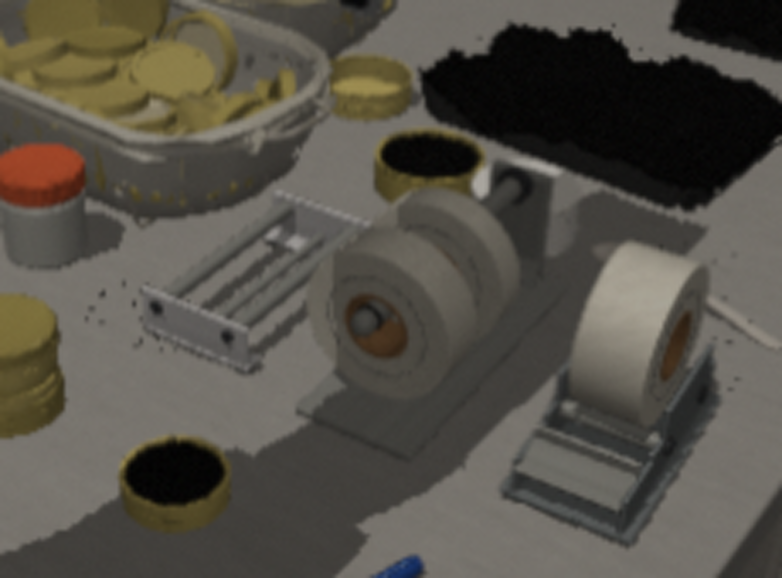

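```bash
python3 - <<'E'
from h import *
import pickle
W=cam("wrist",pickle.load(open("zz_w.pkl","rb")))
im=cv2.imread("pics/zz_w.png")
for n,l,r in(("outer",(249,186),(284,186)),("mid",(316,186),(342,186))):
    print(n,np.round((onz(W,l,.125)+onz(W,r,.125))/2*1e3,1),np.round(1e3*np.linalg.norm(onz(W,l,.125)-onz(W,r,.125)),1))
T=cam("top")
for f in ("a_top","zz_t"):
    t=cv2.imread(f"pics/{f}.png");h=cv2.cvtColor(t,cv2.COLOR_BGR2HSV)
    for nm,lo,hi,box in(("jar",(0,150,90),(12,255,255),(130,195,195,260)),("tin",(20,90,60),(35,255,255),(280,260,330,310))):
        m=cv2.inRange(h,lo,hi)[box[1]:box[3],box[0]:box[2]];c=max(cv2.findContours(m,0,2)[0],key=cv2.contourArea)
        print(f,nm,np.round(np.add(cv2.minEnclosingCircle(c)[0],box[:2]),1))
# wide roll: bore ellipse on +y face, wrist view and top of face
h=cv2.cvtColor(im,cv2.COLOR_BGR2HSV);m=cv2.inRange(h,(5,90,40),(20,255,255))[255:310,280:345]
c=max(cv2.findContours(m,0,2)[0],key=cv2.contourArea);e=cv2.fitEllipse(cv2.convexHull(c));uv=np.add(e[0],(280,255))
print("bore px",uv,e[1])
# intersect with face plane y'=+23 in dispenser frame
o=np.array([.5873,-.2789,0]);y=np.array([-.063,.998,0]);p=o+.023*y
E,v=ray(W,uv);X=E+v*((p-E)@y)/(v@y);print("bore ctr on face",np.round(X*1e3,1),"expect",np.round(1e3*(p+[0,0,.08]),1))
cv2.imwrite("pics/zz_tc.png",cv2.resize(cv2.imread("pics/zz_t.png")[80:320,130:450],None,fx=2.4,fy=2.4))
E
```

```text
outer [ 521.  -124.1  125. ] 34.0
mid [ 581.6 -120.1  125. ] 25.2
a_top jar [161.2 227.1]
a_top tin [302.2 285.4]
zz_t jar [161.2 227.2]
zz_t tin [302.2 285.5]
bore px [315.11936188 282.56074142] (20.127355575561523, 35.060482025146484)
bore ctr on face [ 585.3 -256.    82.4] expect [ 585.9 -255.9   80. ]
```

View pics/zz_tc.png

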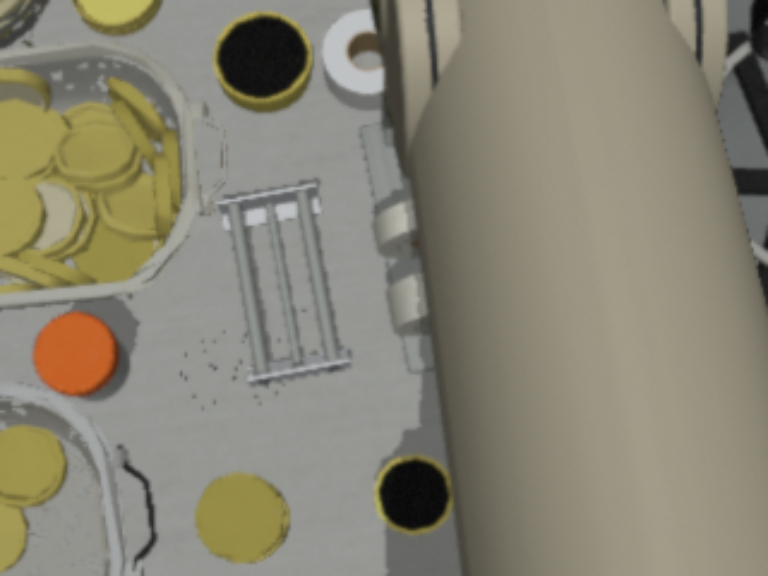

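All checks agree: each roll is within about 2.5 mm of its place, and the bystanders haven't moved. Handing in.

```bash
python3 -c "
from plant import env
print(env.hand_in()); print(env.read_state()['time_s'])"
```

```text
the job is handed in; nothing more can be done
None
the job is handed in; nothing more can be done
```

The wide roll is in the dispenser's bay, and the two narrower rolls are back on the peg where they hung before. I handed the job in at about 38 s of the 109 s allowed.

**What I did:** I took off the medium roll (outer place) and then the narrow roll (middle place), and stood both in the cradle. Next I slid off the wide roll, turned it a quarter turn and lowered it into the bay. Then I hung the narrow roll back in the middle and the medium roll at the outer end.

**Last checks:**
- **Wide roll:** it stands centred in the bay. I measured its centre at 82.4 mm high against the expected 80 mm, within 1 mm sideways.
- **Rolls on the peg:** the medium roll's centre along the peg is at x ≈ 521.0 mm (it was 520.9 mm). The narrow roll's is at x ≈ 581.6 mm (it was 582.9 mm). Both hang freely.
- **Bystanders:** the tin and the jar are in the same place in the top camera picture, to within 0.1 pixel. The cradle is empty, and the gripper is open above everything and touching nothing.
- **Forces:** the highest wrist force read at the end of a move was about 14 N, when setting a roll down. I did not log forces within a move.

No check failed. The largest disagreement was the 2.4 mm in the wide roll's height, close to the 2 mm calibration accuracy.

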